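Close the leaning flow-cell clamp screw with the square driver

TASK

Take the red-handled square driver out of its stand and set it square on the axis of the leaning brass clamp screw of the flow-cell head; under light pressure turn it backwards (anticlockwise) until the bit drops fully into the square recess, and only then screw clockwise, keeping the bit pressed fully in and square, until the screw's flange sits home. Then lift the driver straight off and hang it back in its stand. Never bear hard on the screw or wrench on once it is home, never turn it by the fingers or with the driver aslant, and leave the dish, vial, crucible and stopper where they are.

Things in the scene. Friction and masses are not known exactly. Their poses are not given: they have to be found in the camera images.
- driver_grip (a point): Centre of the handle of the loose driver, a red square bar 24 x 24 mm, 48 mm long (24 mm of it above and below this point), which stands upright in its stand at the start. z points up along the driver from the bit to the handle; x and y are square to the handle's flats. The driver weighs about 120 g.
- driver_tip (a point): End of the driver's bit, on its axis, 74 mm below driver_grip; same axes. Above it: steel bit 12 mm square, flats parallel to the handle's, tapering over its last 4.5 mm to 8 mm square; round shank 12 mm across (14 to 44 mm up); black guard disc 33 mm across (44 to 48 mm); red handle (48 to 96 mm); 4 mm black cap.
- driver: The whole driver; origin and axes as driver_tip.
- stand_hole (a point): Centre of the mouth of the hole in the top of the driver's stand, a grey block 60 x 60 x 80 mm on a black foot, fixed to the bench (z up). The hole is round, 22 mm across, 46 mm deep. The driver hangs in it with its guard disc on the block's top: its tip is then 44 mm below this point.
- screw: Clamp screw of the flow-cell head (round aluminium, leaning 0.26 rad, on a grey base plate 104 x 84 mm fixed to the bench). Origin on the screw's axis at the head's seat face; z points out along the axis, towards the driver. It moves 4.5 mm inwards as it is screwed in and its axes do not turn with the screw.
- screw_top (a point): Centre of the top of the brass screw head (26 mm square, 14 high, on a 37 mm round flange), 21.5 mm out along z from screw, same axes. In it a square recess 13 mm wide, 11 deep, with a floor, turned by an unknown angle (0.3 to 1.27 rad) from these x and y axes, the same every 90 degrees. A bit not in line with the square goes in at most about 3 mm by its taper and stops; turned into line it goes in 11 mm.
- screw_turn (a joint): How far the screw has been turned in, rad: 0 at the start (a stop: it cannot be unscrewed), grows clockwise seen from outside, and stops hard at 1.286 when its flange sits on the head. It goes inwards 3.5 mm per rad. Turning takes about 0.09 N m, and it stays where it is left. A push of about 5 N along the axis is right; a bit wedged askew in the recess multiplies the push several times.
- petri: Bystander: a round covered dish, 61 mm across, 14 mm high; origin under its centre.
- vial: Bystander: a small vial with a green cap, 22 mm across, 45 mm high; origin under its centre.
- crucible: Bystander: a white crucible with a lid, 43 mm across, 46 mm high; origin under its centre.
- stopper: Bystander: a red-brown rubber-coloured stopper, 23 mm across, 22 mm high; origin under its centre.
There are look-alikes about, which are no part of the job. What is shaped like the driver but pink is not meant.

How it is judged:
By the outcome, as a careful person would: the job done as asked, in the order asked, and still so for the second after the job is handed in, with the robot touching nothing.
It also fails if it takes over 64 s, if anything falls off the work surface, if the arm or the gripper's body presses on something with over 40 N, if the wrist force passes 120 N, or if a joint passes its speed limit or range.

ROBOT

A 6-joint arm with a two-finger parallel gripper is mounted at the origin on a cart in front of the work surface, level with it; the furniture and walls round the work are solid. World frame = base frame: x ahead of the robot, y to its left, z up, the work surface at z = 0. Lengths are in m, angles in rad, forces in N, time in s.
With the tool pointing down it reaches from about 0.275 to 0.75 m from the base axis. Payload 10.2 kg.
Tool frame: the origin (TCP) lies at the very end of the fingers, on their centre line; the grasp point (between the pads) lies 19 mm behind it; z points along the fingers, x is the direction in which the jaws open and shut, and the axes are right-handed (so a half turn about z gives the same grasp; the last joint's range is limited). The gripper opens to 88 mm and grips with 3 to 60 N. Pads are 18 mm wide; open, the fingers measure 123 mm over their backs; the gripper's body (75 mm by 187 mm) begins 45 mm behind the grasp point.
Start: joints at [0.98, 0.313, 1.498, -0, 1.331, -0.223], TCP at [0.189, 0.49, 0.239] pointing down, gripper open.
Joint ranges: [-2.94, 2.94], [-0.97, 2.17], [0.19, 2.56], [-1.23, 4.37], [0.02, 3.11], [-2.88, 2.88]. Speed limits (rad/s): [2.39, 2.39, 3.01, 3.14, 3.14, 3.14].

INTERFACE

Orientations are given as a unit quaternion [w, x, y, z].
In Python, from station import env gives the robot as it stands. The module is installed in compiled form; this text tells all that it offers.
- The arm moves only by the tool arm_command, never from a script. Its argument "rows" is a list that holds one entry, the list of rows, each a list of 7 numbers: the shift along the tool's x, y, z in m, then the turn, a rotation vector about the tool's x, y, z in rad, then the closure in counts, from 0 (fully open) to 255 (shut). In form: [[[x, y, z, ax, ay, az, fingers], ...]]. A call has 1 to 12 rows; each row is the pose to reach, as a shift and turn from the pose commanded when the call began, along the tool's axes at that moment; what a row does not reach only later rows make up. A row lasts 1/12 s, in which the tool goes at most 41.7 mm and 7.16 degrees, less where a joint would pass 70% of its speed; a pose out of reach is approached as far as the arm can. A call with a gripper value outside its range is refused whole. The fingers move at their own pace and stop on an object; the grip force is fixed at half the most. Time passes only in rows, so rows that repeat a pose let the fingers close. It gives the time, the measured TCP pose, the force and the opening at its end, in the units of the state.
- env.read_state(): the state, without advancing time (a new reading comes with each control period).
- env.capture(name): name is "side" or "top"; returns a dict with "frame" (384x512x3 uint8, blue, green, red), "vfov" (degrees; the focal length in pixels is half the picture's height over the tangent of half this angle, whatever the lens; pixels are square), "cx", "cy" (the principal point, pixels), "origin" and "orientation" of the camera in the world. Camera axes: x right, y up, looking along -z (the intrinsics and any distortion apply to the point x, -y, -z); pixel columns grow to the right and rows downward; lengths in m; the calibration is good to about 2 mm. A picture is of the moment at which its call begins. There is no depth.
- env.hand_in(): hands the job in, once; it reports no verdict.
The state is a dict: "time": time; "qpos": joint angles; "joint_velocities": joint speeds; "effort": joint torques, N m; "ee_pos": TCP position; "tcp_rot": TCP orientation; "force": force on the tool from outside, world axes, zero at the start; "torque": the same for the moment, N m; "grip_width": opening from 0.0 (shut) to 1.0 (fully open).
Only numpy, scipy, OpenCV 4.12 (cv2) and the standard library are available. Lean on these libraries where they do the work, as an engineer would, in place of code of your own. Each camera call takes 0.05 s, during which the arm holds its last target.

## Working session

There is one attempt and no reset: what is moved stays moved. The work goes in short steps, Python scripts to look and compute and a tool call to move; the robot and the scene stay as the last step left them, time stands still between calls to the robot, and variables do not carry over. Pictures are saved under pics/ and viewed, and the job is handed in when it is done.

Besides the shell and the picture viewer there is one more tool, called after ">>>" as a command line: name --argument value ..., lists and objects as JSON in quotes. arm_command: Moves the arm, as the interface text tells. Its arguments: {"type":"object","properties":{"rows":{"type":"array","items":{"type":"array","items":{"type":"array","items":{"type":"number"}}}}},"required":["rows"]}

```bash
mkdir -p pics; ls
python3 - <<'E'
from station import env
import cv2
s=env.read_state();print(s)
for n in("side","top"):
    c=env.capture(n);cv2.imwrite(f"pics/{n}0.png",c["frame"]);print(n,{k:v for k,v in c.items() if k!="frame"})
E
```

```text
pics
{'time': 0.0, 'qpos': array([ 9.79608481e-01,  3.13426705e-01,  1.49844285e+00,  1.23767420e-05,
        1.33098982e+00, -2.23379172e-01]), 'joint_velocities': array([ 0.00030512,  0.00175579, -0.00088291,  0.00036762, -0.00031663,
        0.00021549]), 'effort': array([ 3.46988390e-04, -4.02202427e+01, -2.52273810e+01,  6.95570698e-02,
        3.51147680e-02, -1.15359367e-04]), 'ee_pos': array([0.18863192, 0.48967666, 0.23817082]), 'tcp_rot': array([ 2.28231115e-04,  8.24491885e-01,  5.65873422e-01, -5.90839889e-04]), 'force': array([0.62916175, 0.65081776, 0.64117654]), 'torque': array([-0.04679988, -0.044043  , -0.00849795]), 'grip_width': 1.0032610291047426}
side {'vfov': 48.47913141688836, 'cx': 246.44245892873167, 'cy': 189.73253662936438, 'origin': array([0.37012994, 0.92247007, 0.64822231]), 'orientation': array([-0.07949747, -0.04145197,  0.42176843,  0.90226009])}
top {'vfov': 51.448527692606866, 'cx': 257.3592738777669, 'cy': 190.239102431041, 'origin': array([0.31557483, 0.29436703, 0.91557339]), 'orientation': array([-0.68515491, -0.07495972,  0.0757659 ,  0.72055765])}
```

View pics/side0.png

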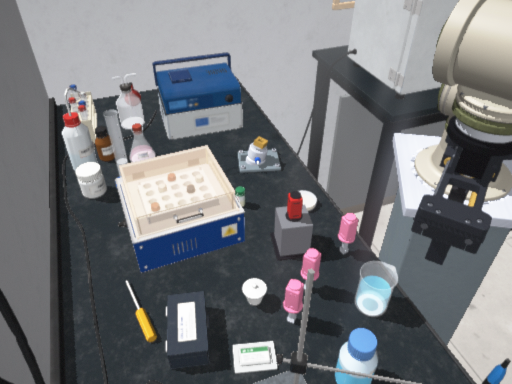

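View pics/top0.png

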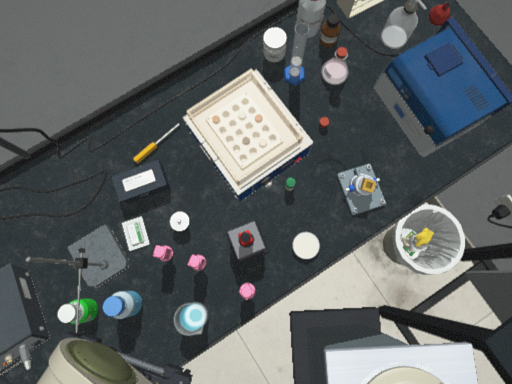

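The side view shows the red driver standing at about (295,205) in its grey stand, with the brass screw at (260,143). In the top view the driver is at (246,239) and the brass screw at (368,185). The three pink look-alikes are apart from both. I'll zoom in on these next.

```bash
cat > h.py <<'E'
import numpy as np,cv2
from scipy.spatial.transform import Rotation as R
def rot(q): return R.from_quat([q[1],q[2],q[3],q[0]])
def load(n): 
    d=np.load(n,allow_pickle=True).item(); return d
def f(c): return c["frame"].shape[0]/2/np.tan(np.radians(c["vfov"])/2)
def ray(c,u,v):
    d=np.array([(u-c["cx"])/f(c),-(v-c["cy"])/f(c),-1.]); d=rot(c["orientation"]).apply(d)
    return c["origin"],d/np.linalg.norm(d)
def plane(c,u,v,z):
    o,d=ray(c,u,v); return o+d*(z-o[2])/d[2]
def tri(c1,p1,c2,p2):
    o1,d1=ray(c1,*p1);o2,d2=ray(c2,*p2)
    A=np.stack([d1,-d2],1);t=np.linalg.lstsq(A,o2-o1,rcond=None)[0]
    a=o1+t[0]*d1;b=o2+t[1]*d2
    return (a+b)/2,np.linalg.norm(a-b)
def proj(c,P):
    p=rot(c["orientation"]).inv().apply(np.asarray(P)-c["origin"]); F=f(c)
    return np.array([c["cx"]+F*p[0]/-p[2],c["cy"]-F*p[1]/-p[2]])
def crop(c,u0,v0,u1,v1,k,name):
    cv2.imwrite(name,cv2.resize(c["frame"][v0:v1,u0:u1],None,fx=k,fy=k,interpolation=cv2.INTER_CUBIC))
E
python3 - <<'E'
from h import *
from station import env
for n in("side","top"):
    c=env.capture(n);np.save(f"{n}0.npy",c,allow_pickle=True)
    if n=="side":
        crop(c,230,125,330,265,5.5//1 and 4,"pics/s_a.png"); crop(c,230,130,290,175,12,"pics/s_screw.png")
        crop(c,268,185,328,260,8,"pics/s_drv.png")
    else:
        crop(c,335,155,395,220,9,"pics/t_screw.png");crop(c,220,215,280,270,10,"pics/t_drv.png")
E
```

```text
(no output)
```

View pics/s_screw.png

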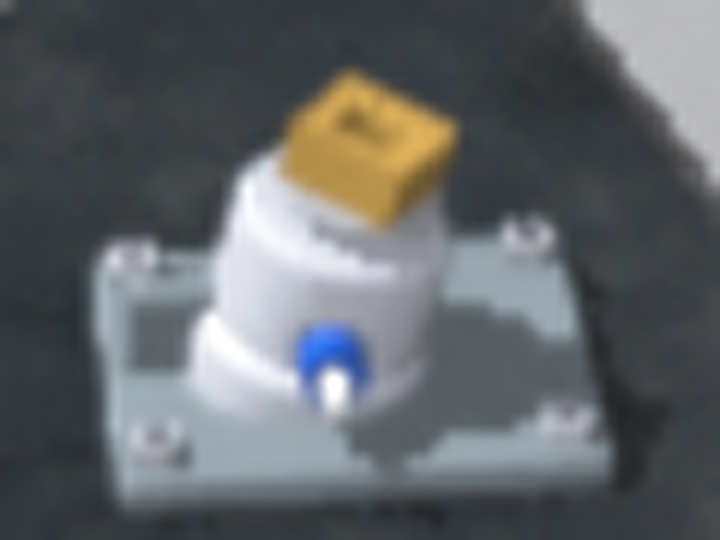

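View pics/t_screw.png

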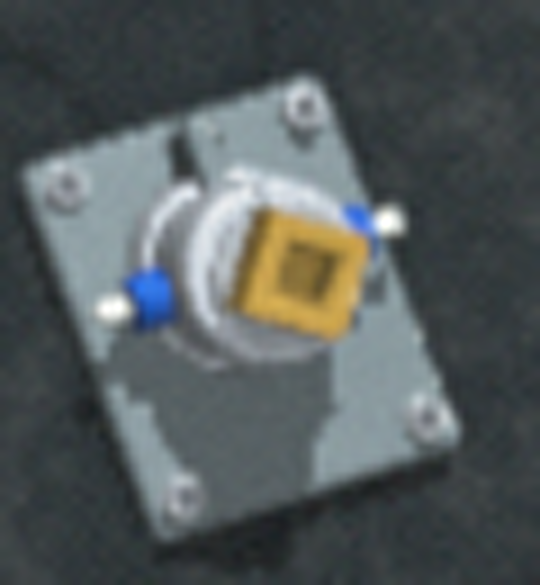

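View pics/s_drv.png

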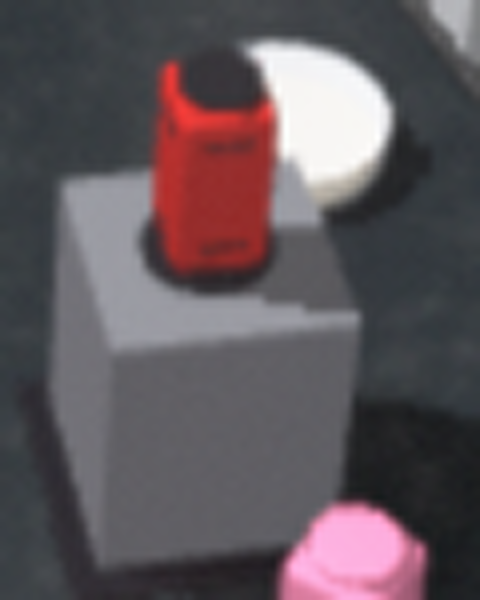

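View pics/t_drv.png

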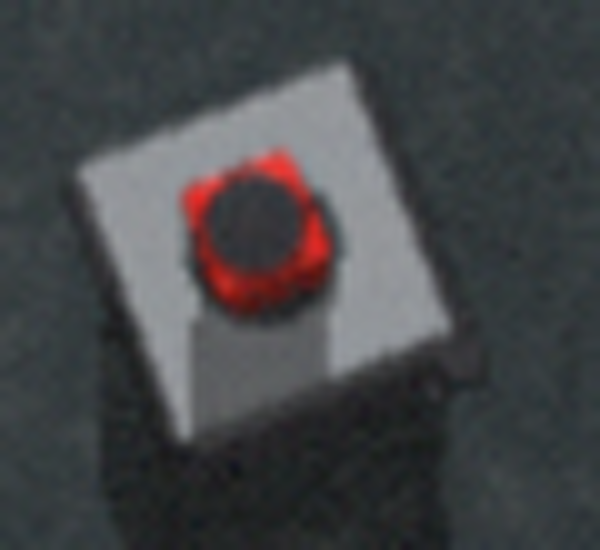

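Run:
```python
from h import *
s=load("side0.npy");t=load("top0.npy")
for c,b,n in((s,(248,133,272,153),"s2"),(t,(355,172,383,196),"t2")):
    c=dict(c);c["frame"]=np.clip((c["frame"].astype(float)-20)*1.4,0,255).astype(np.uint8)
    crop(c,*b,25,f"pics/{n}.png")
```

```text
(no output)
```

View pics/s2.png

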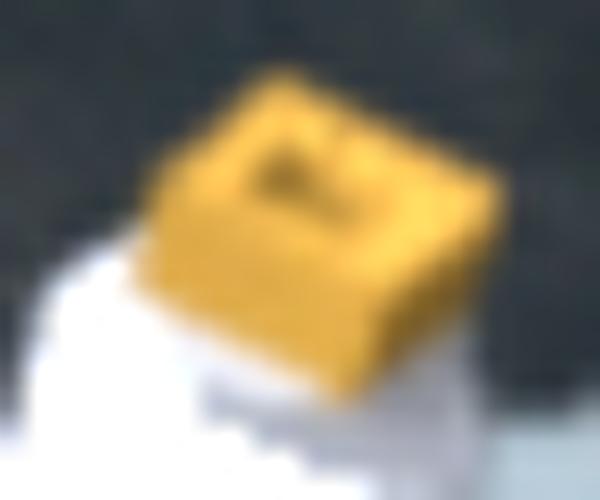

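View pics/t2.png

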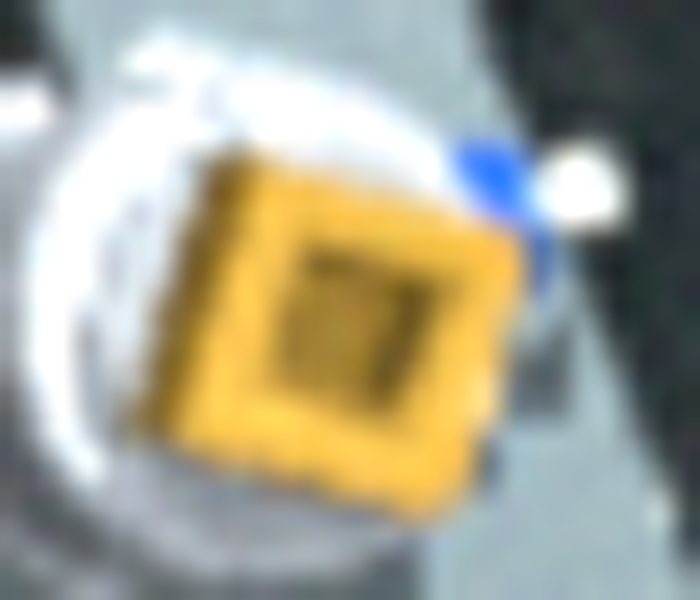

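```bash
cat > m1.py <<'E'
from h import *
s=load("side0.npy");t=load("top0.npy")
def px(o,k,p): return [o[0]+(p[0]+.5)/k-.5,o[1]+(p[1]+.5)/k-.5]
S=[px((248,133),25,p) for p in((280,70),(510,190),(380,285),(155,185))]
T=[px((355,172),25,p) for p in((255,155),(525,230),(435,518),(180,438))]
print("side on z=.1");[print(plane(s,*p,.1)) for p in S]
print("top");[print(plane(t,*p,.1)) for p in T]
# best permutation
import itertools
best=min(((sum(tri(s,S[i],t,T[(k+d*i)%4])[1] for i in range(4)),k,d) for k in range(4) for d in(1,-1)))
print(best);_,k,d=best
P=np.array([tri(s,S[i],t,T[(k+d*i)%4])[0] for i in range(4)]);print(P,[tri(s,S[i],t,T[(k+d*i)%4])[1] for i in range(4)])
print("edges",[np.linalg.norm(P[i]-P[(i+1)%4]) for i in range(4)])
c=P.mean(0);u,w,vt=np.linalg.svd(P-c);n=vt[2]*np.sign(vt[2][2]);print("c",c,"n",n,"tilt",np.arccos(n[2]),"az",np.arctan2(n[1],n[0]))
# stand top corners
S=[px((268,185),8,p) for p in((62,182),(112,352),(360,315))]
T=[px((220,215),10,p) for p in((78,165),(350,62),(452,330),(185,442))]
print("stand side z=.085",[plane(s,*p,.085).round(4) for p in S]);q=np.array([plane(t,*p,.085) for p in T]);print("top",q.round(4),q.mean(0))
# corners match
for i,a in enumerate(S):
    for j,b in enumerate(T):
        x,g=tri(s,a,t,b)
        if g<.006: print(i,j,x,g)
# cap
print("cap",tri(s,px((268,185),8,(222,78)),t,px((220,215),10,(256,226))))
E
python3 m1.py
```

```text
side on z=.1
[0.4987169  0.07424677 0.1       ]
[0.47436386 0.09102356 0.1       ]
[0.48393131 0.108724   0.1       ]
[0.50711597 0.09570584 0.1       ]
top
[0.50782804 0.06180881 0.1       ]
[0.50020204 0.03985367 0.1       ]
[0.47593862 0.05014213 0.1       ]
[0.48383785 0.07068074 0.1       ]
(np.float64(0.003427997024216512), 1, 1)
[[0.50583223 0.03126315 0.07235061]
 [0.48159496 0.04021883 0.06667543]
 [0.49039473 0.06204925 0.068542  ]
 [0.51419028 0.05392741 0.07233109]] [np.float64(0.0012269795910677297), np.float64(0.0017587152445396425), np.float64(0.00013064074819313685), np.float64(0.0003116614404160031)]
edges [np.float64(0.02645482184427345), np.float64(0.02361116887820117), np.float64(0.025427340997004264), np.float64(0.024156284175289706)]
c [0.49800305 0.04686466 0.06997478] n [-0.18350667  0.03045367  0.98254663] tilt 0.18710627671601343 az 2.9771374378803497
stand side z=.085 [array([0.4294, 0.3027, 0.085 ]), array([0.4105, 0.359 , 0.085 ]), array([0.3546, 0.3369, 0.085 ])]
top [[0.4118 0.3558 0.085 ]
 [0.4305 0.298  0.085 ]
 [0.3737 0.2797 0.085 ]
 [0.3537 0.3357 0.085 ]] [0.39241243 0.31728962 0.085     ]
0 1 [0.43043302 0.29805875 0.08089937] 0.0012708500125592122
1 0 [0.41138134 0.35599869 0.08214187] 0.0014130005952423294
2 3 [0.35413842 0.33574605 0.0838621 ] 0.0008575505285077795
cap (array([0.3921313 , 0.31766909, 0.13652032]), np.float64(1.4732616688276856e-05))
```

```bash
cat > m2.py <<'E'
from h import *
from m1 import px,s,t
print('-----')
T=[px((335,155),9,p) for p in((22,172),(315,78),(460,435),(160,545))]
for z in(.008,.012):
    q=np.array([plane(t,*p,z) for p in T]);e=[q[(i+1)%4]-q[i] for i in range(4)]
    print(q.round(4),q.mean(0),[np.linalg.norm(x).round(4) for x in e],[np.arctan2(x[1],x[0]).round(3) for x in e])
S=[px((230,130),12,p) for p in((95,258),(120,500),(612,480),(565,235))]
q=np.array([plane(s,*p,.01) for p in S]);e=[q[(i+1)%4]-q[i] for i in range(4)]
print(q.round(4),q.mean(0),[np.linalg.norm(x).round(4) for x in e],[np.arctan2(x[1],x[0]).round(3) for x in e])
for n,a,b in (("portL",(145,298),(330,358)),):
    print(n,tri(t,px((335,155),9,a),s,px((230,130),12,b)))
E
python3 m2.py | sed -n '/-----/,$p'
```

```text
-----
[[ 0.5426  0.0995  0.008 ]
 [ 0.5641  0.0204  0.008 ]
 [ 0.4674 -0.0063  0.008 ]
 [ 0.4428  0.0734  0.008 ]] [0.50422171 0.04675016 0.008     ] [np.float64(0.0819), np.float64(0.1003), np.float64(0.0834), np.float64(0.1031)] [np.float64(-1.306), np.float64(-2.872), np.float64(1.869), np.float64(0.256)]
[[ 0.5416  0.1004  0.012 ]
 [ 0.563   0.0216  0.012 ]
 [ 0.4667 -0.005   0.012 ]
 [ 0.4423  0.0744  0.012 ]] [0.50339027 0.04784149 0.012     ] [np.float64(0.0816), np.float64(0.0999), np.float64(0.083), np.float64(0.1027)] [np.float64(-1.306), np.float64(-2.872), np.float64(1.869), np.float64(0.256)]
[[ 0.5629  0.0192  0.01  ]
 [ 0.5409  0.1038  0.01  ]
 [ 0.4422  0.08    0.01  ]
 [ 0.4628 -0.0067  0.01  ]] [0.50220213 0.04908588 0.01      ] [np.float64(0.0873), np.float64(0.1015), np.float64(0.0891), np.float64(0.1033)] [np.float64(1.825), np.float64(-2.905), np.float64(-1.337), np.float64(0.254)]
portL (array([0.50212067, 0.07657165, 0.03132801]), np.float64(0.0006656953224259349))
```

```bash
cat > m3.py <<'E'
from h import *
from scipy.optimize import least_squares
s=load("side0.npy");t=load("top0.npy")
def px(o,k,p): return [o[0]+(p[0]+.5)/k-.5,o[1]+(p[1]+.5)/k-.5]
S={(0,0):(280,68),(1,0):(508,188),(2,0):(382,287),(3,0):(155,183),(2,1):(345,407),(3,1):(135,287)}
T={(1,0):(437,520),(2,0):(178,438),(3,0):(255,155),(0,0):(527,230),(2,1):(132,430),(3,1):(207,152)}
S={k:px((248,133),25,v) for k,v in S.items()};T={k:px((355,172),25,v) for k,v in T.items()}
sg=[(1,1),(1,-1),(-1,-1),(-1,1)]
def model(p,i,b,sgn):
    z=np.array([np.sin(TI)*np.cos(p[3]),np.sin(TI)*np.sin(p[3]),np.cos(TI)])
    r=R.from_euler('ZYZ',[p[3],TI,p[4]-p[3]])
    a,bb=sg[i]; return p[:3]+r.apply([.013*a,sgn*.013*bb,-.014*b])
def res(p,sgn):
    o=[]
    for k,v in S.items(): o+=list(proj(s,model(p,*k,sgn))-v+p[5:7])
    for k,v in T.items(): o+=list(proj(t,model(p,*k,sgn))-v-p[5:7]*0+p[7:9])
    return np.r_[np.array(o)/.4,p[5:9]/.7]
if __name__=="__main__":
  for TI in(.26,.22,.30):
    best=None
    for az in(2.,2.9,3.4,4.):
      for g in np.arange(0,6.28,.7):
        for sgn in(1,-1):
          q=least_squares(res,[.498,.047,.07,az,g,0,0,0,0],args=(sgn,))
          if best is None or q.cost<best[0].cost: best=(q,sgn)
    q,sgn=best;C=np.linalg.inv(q.jac.T@q.jac);print(TI,q.cost,q.x.round(4),sgn,np.sqrt(np.diag(C)).round(4));
    if TI==.26:print((res(q.x,sgn)[:24]*.4).round(2).reshape(-1,2).tolist())
E
python3 m3.py
```

```text
0.26 4.75660344836167 [ 0.4982  0.046   0.0689  3.2545 -1.8958  0.2442 -0.1581 -0.1095 -0.1469] 1 [0.0013 0.0021 0.0028 0.1371 0.0164 0.4973 0.6772 0.6958 0.5341]
[[-0.01, 0.08], [-0.19, 0.04], [0.22, 0.29], [0.22, -0.41], [0.14, 0.05], [-0.46, 0.0], [0.58, 0.02], [-0.37, 0.03], [-0.06, -0.14], [0.38, 0.15], [-0.42, 0.09], [-0.08, -0.09]]
0.22 4.447467153507924 [ 0.4983  0.0461  0.0691  3.2415  4.3724  0.2337 -0.1526 -0.1083 -0.1574] 1 [0.0013 0.0021 0.0028 0.1616 0.0164 0.4972 0.6772 0.6958 0.5341]
0.3 6.478349214659705 [ 0.4981  0.0459  0.0688  9.5457  4.4025  0.2541 -0.1628 -0.1104 -0.1367] 1 [0.0013 0.0021 0.0028 0.119  0.0165 0.4973 0.6772 0.6958 0.5341]
```

```bash
cat >> h.py <<'E'
def pose_for(axis,az):
    """tool rot: z=-axis, x at ZYZ-type angle az about world z carried by minimal tilt"""
    a=np.asarray(axis,float);a/=np.linalg.norm(a)
    v=np.cross([0,0,1.],a);s_=np.linalg.norm(v)
    m=R.identity() if s_<1e-9 else R.from_rotvec(v/s_*np.arctan2(s_,a[2]))
    x=np.array([np.cos(az),np.sin(az),0]);z=np.array([0,0,-1.]);y=np.cross(z,x)
    return m*R.from_matrix(np.stack([x,y,z],1))
def delta(p0,r0,p1,r1):
    return r0.inv().apply(np.asarray(p1)-p0),(r0.inv()*r1).as_rotvec()
def pr(d): print("shift",np.round(d[0],4).tolist(),"rotvec",np.round(d[1],4).tolist())
E
python3 - <<'E'
from h import *
from station import env
s=load("side0.npy");t=load("top0.npy")
fr=t["frame"].astype(int);
m=((fr[...,2]>170)&(fr[...,1]<170)&(fr[...,0]>120)&(fr[...,2]-fr[...,1]>60)).astype(np.uint8)
n,l,st,ce=cv2.connectedComponentsWithStats(m)
for i in range(1,n):
    if st[i,4]>60: print("pink top",ce[i],st[i],plane(t,*ce[i],.05))
fr=s["frame"].astype(int);m=((fr[...,2]>170)&(fr[...,1]<170)&(fr[...,0]>120)&(fr[...,2]-fr[...,1]>60)).astype(np.uint8)
n,l,st,ce=cv2.connectedComponentsWithStats(m)
for i in range(1,n):
    if st[i,4]>60: print("pink side",ce[i],st[i])
for nm,p in(("dish",(306,245)),("vial",(291,184)),("beaker",(190,319)),("cruc",(180,221)),("tray corner",(242,192)),("tray c2",(310,146)),("dev",(378,98)),("dev2",(432,152))): print(nm,plane(t,*p,.04).round(3))
st=env.read_state()
for az in(.313,.313+np.pi/2): pr(delta(st["ee_pos"],rot(st["tcp_rot"]),[.392,.3175,.17],pose_for([0,0,1],az)))
E
```

```text
pink top [160.43661972 250.88732394] [153 245  19  14 142] [0.38032619 0.50377721 0.05      ]
pink top [195.29370629 260.6993007 ] [188 255  18  14 143] [0.35573343 0.4291034  0.05      ]
pink top [246.77575758 290.18787879] [239 283  16  17 165] [0.28901246 0.32167528 0.05      ]
pink side [347.27837838 229.03783784] [338 213  20  30 370]
pink side [308.7751938  262.67054264] [301 248  20  32 258]
pink side [292.18733509 297.89182058] [283 279  21  34 379]
dish [0.378 0.189 0.04 ]
vial [0.516 0.212 0.04 ]
beaker [0.236 0.444 0.04 ]
cruc [0.445 0.463 0.04 ]
tray corner [0.503 0.323 0.04 ]
tray c2 [0.603 0.162 0.04 ]
dev [ 0.714 -0.007  0.04 ]
dev2 [ 0.575 -0.116  0.04 ]
shift [-0.0876, 0.2516, 0.0684] rotvec [0.0002, 0.0007, 0.89]
shift [-0.0876, 0.2516, 0.0684] rotvec [-0.0004, 0.0006, -0.6808]
```

>>> arm_command --rows '[[[-0.02,0.06,0.017,0,0,0.11,130],[-0.04,0.11,0.03,0,0,0.22,130],[-0.055,0.16,0.045,0,0,0.34,130],[-0.07,0.2,0.055,0,0,0.46,130],[-0.08,0.235,0.063,0,0,0.58,130],[-0.0876,0.2516,0.0684,0,0,0.7,130],[-0.0876,0.2516,0.0684,0,0,0.82,130],[-0.0876,0.2516,0.0684,0,0,0.89,130],[-0.0876,0.2516,0.0684,0,0,0.89,130],[-0.0876,0.2516,0.0684,0,0,0.89,130]]]'

```text
time: 1.03
ee_pos: [0.3919, 0.3177, 0.1703]
tcp_rot: [-0.0, 0.988, 0.157, -0.0]
force: [1.0, 0.1, 0.3]
grip_width: 0.493
```

Run:
```python
from h import *
from station import env
st=env.read_state();print(st["time"],st["ee_pos"],st["qpos"].round(3),st["grip_width"],rot(st["tcp_rot"]).as_matrix().round(4).tolist())
for n in("side","top"):
    c=env.capture(n);np.save(f"{n}1.npy",c,allow_pickle=True)
    P=proj(c,st["ee_pos"]);print(n,P);u,v=P.astype(int)
    crop(c,u-50,v-45,u+50,v+45,7,f"pics/{n}1.png")
    crop(c,u-50,v-45,u+50,v+45,7,f"pics/{n}1.png")
pr(delta(st["ee_pos"],rot(st["tcp_rot"]),[.392,.3175,.095],pose_for([0,0,1],.313)))
```

```text
1.0333 [0.39194213 0.31772284 0.17032527] [0.449 0.334 1.657 0.    1.151 0.133] 0.4929786293509396 [[0.9507, 0.31, -0.0002], [0.31, -0.9507, 0.0], [-0.0002, -0.0001, -1.0]]
side [296.64803589 180.01739159]
top [244.50769167 235.50365022]
shift [0.0, 0.0002, 0.0753] rotvec [-0.0001, 0.0002, 0.0022]
```

View pics/side1.png

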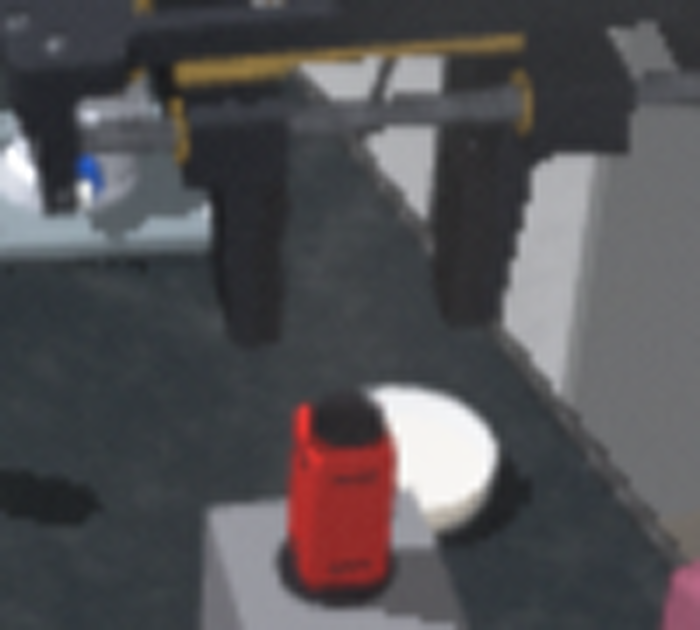

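View pics/top1.png

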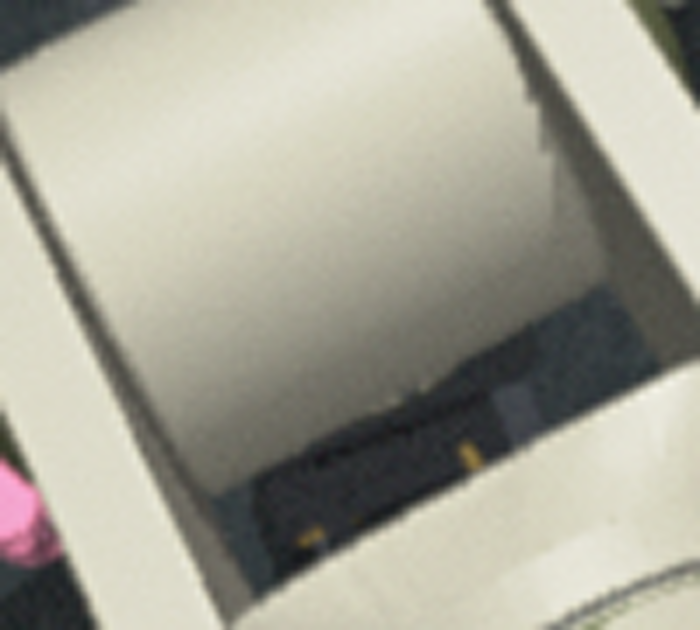

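>>> arm_command --rows '[[[0,0,0.025,0,0,0,130],[0,0,0.05,0,0,0,130],[0,0,0.07,0,0,0,130],[0,0,0.0755,0,0,0,130],[0,0,0.0755,0,0,0,130],[0,0,0.0755,0,0,0,255],[0,0,0.0755,0,0,0,255],[0,0,0.0755,0,0,0,255],[0,0,0.0755,0,0,0,255],[0,0,0.0755,0,0,0,255],[0,0,0.0755,0,0,0,255]]]'

```text
time: 2.05
ee_pos: [0.3925, 0.318, 0.0959]
tcp_rot: [-0.0, 0.988, 0.156, 0.001]
force: [-0.9, 0.5, 7.4]
grip_width: 0.269
```

Run:
```python
from h import *
from station import env
st=env.read_state();print(st["time"],st["ee_pos"],st["force"],st["torque"],st["grip_width"]*88)
c=env.capture("side");P=proj(c,st["ee_pos"]);print(P);u,v=P.astype(int);crop(c,u-50,v-40,u+50,v+40,7,"pics/side2.png")
```

```text
2.05 [0.3924572  0.31804447 0.09594132] [-0.94564097  0.45221863  7.35635103] [-0.02235636  0.40318787  0.0096987 ] 23.658686524121066
[293.72157394 210.60990777]
```

View pics/side2.png

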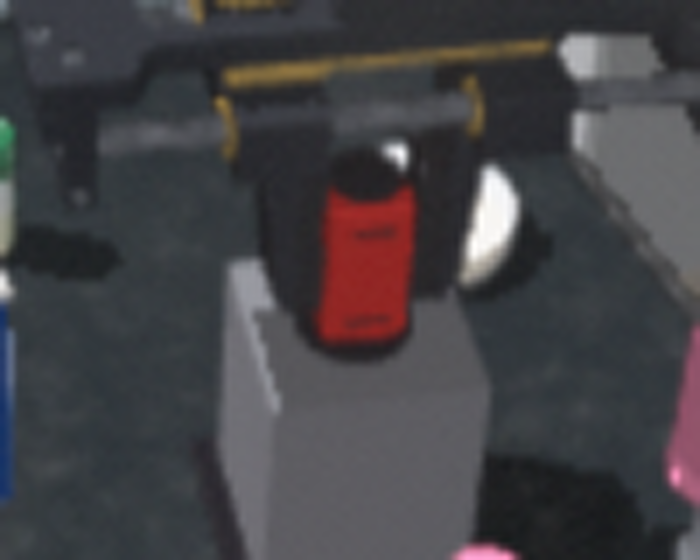

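>>> arm_command --rows '[[[0,0,-0.01,0,0,0,255],[0,0,-0.02,0,0,0,255],[0,0,-0.035,0,0,0,255],[0,0,-0.055,0,0,0,255],[0,0,-0.075,0,0,0,255],[0,0,-0.095,0,0,0,255],[0,0,-0.11,0,0,0,255],[0,0,-0.11,0,0,0,255],[0,0,-0.11,0,0,0,255]]]'

```text
time: 2.85
ee_pos: [0.3921, 0.3177, 0.2054]
tcp_rot: [-0.0, 0.988, 0.156, 0.001]
force: [-0.1, 0.1, -1.6]
grip_width: 0.268
```

```bash
cat > look.py <<'E'
from h import *
from station import env
import sys
n=sys.argv[1];dz=float(sys.argv[2]) if len(sys.argv)>2 else .0
st=env.read_state();print(st["time"],st["ee_pos"],"F",st["force"].round(2),"T",st["torque"].round(3),"g",st["grip_width"]*88,st["qpos"].round(3))
print(rot(st["tcp_rot"]).as_matrix().round(4).tolist())
c=env.capture("side");np.save(n+".npy",c,allow_pickle=True)
r=rot(st["tcp_rot"]).as_matrix();T=st["ee_pos"]+r[:,2]*.057
P=proj(c,T);print("TCP px",proj(c,st["ee_pos"]),"tip px",P);u,v=P.astype(int);u=max(u,40);v=max(v,50)
crop(c,u-40,v-50,u+40,v+25,9,f"pics/{n}.png");print("crop origin",u-40,v-50)
E
python3 look.py l1
```

```text
2.85 [0.3921412  0.31769556 0.20542988] F [-0.1   0.07 -1.6 ] T [-0.042  0.057 -0.012] g 23.602266449303794 [ 0.448  0.297  1.61  -0.     1.234  0.135]
[[0.9514, 0.3079, 0.0014], [0.3079, -0.9514, 0.0006], [0.0015, -0.0002, -1.0]]
TCP px [297.8988556  164.23804276] tip px [295.68537783 189.37192062]
crop origin 255 139
```

View pics/l1.png

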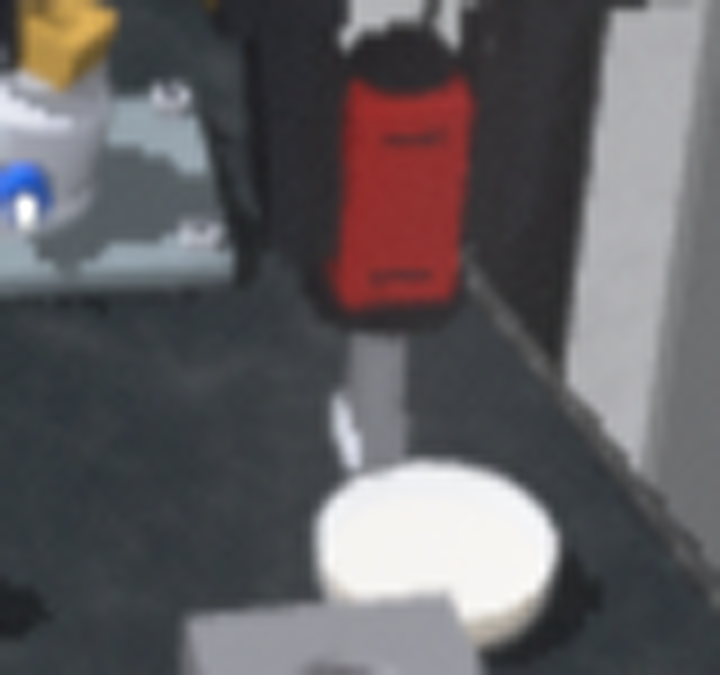

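```bash
cat > geo.py <<'E'
from h import *
TI=.26;AZ=3.397
ax=np.array([np.sin(TI)*np.cos(AZ),np.sin(TI)*np.sin(AZ),np.cos(TI)])
L=.057
def tcp(top,h,az): # tip at top+h*ax
    return np.asarray(top)+ax*(h+L),pose_for(ax,az)
E
python3 - <<'E'
import m3;from m3 import *
m3.TI=.26
for az in(3.25,3.397):
    f_=lambda p:res(np.r_[p[:3],az,p[3:]],1)
    q=least_squares(f_,[.498,.046,.069,-1.9,0,0,0,0]);print(az,q.cost,q.x.round(4))
from geo import *
from station import env
st=env.read_state();r0=rot(st["tcp_rot"])
top=[.498,.046,.069]
p,r=tcp(top,.03,.90);print(p);pr(delta(st["ee_pos"],r0,p,r))
E
```

```text
3.25 4.7570121620228 [ 0.4982  0.046   0.0689 -1.8959  0.2442 -0.1582 -0.1105 -0.1468]
3.397 5.191989117503988 [ 0.4982  0.0459  0.0689 -1.8959  0.2416 -0.1548 -0.0788 -0.1507]
[0.47635953 0.04034946 0.15307593]
shift [-0.0048, 0.2897, 0.0514] rotvec [-0.0907, 0.2482, -0.5836]
```

>>> arm_command --rows '[[[0,0.02,0,0,0,-0.06,255],[0,0.05,0,-0.01,0.03,-0.12,255],[0,0.085,0,-0.02,0.06,-0.2,255],[0,0.12,0.0,-0.03,0.09,-0.28,255],[0,0.155,0.005,-0.04,0.12,-0.36,255],[0,0.19,0.01,-0.05,0.15,-0.44,255],[-0.002,0.225,0.02,-0.065,0.18,-0.5,255],[-0.003,0.255,0.03,-0.08,0.22,-0.55,255],[-0.0048,0.28,0.04,-0.0907,0.2482,-0.5836,255],[-0.0048,0.2897,0.05,-0.0907,0.2482,-0.5836,255],[-0.0048,0.2897,0.0514,-0.0907,0.2482,-0.5836,255],[-0.0048,0.2897,0.0514,-0.0907,0.2482,-0.5836,255]]]'

```text
time: 3.9
ee_pos: [0.476, 0.0406, 0.1523]
tcp_rot: [0.024, 0.893, 0.431, 0.126]
force: [0.1, 0.8, -1.5]
grip_width: 0.271
```

```bash
python3 look.py l2
python3 - <<'E'
from h import *
from station import env
c=env.capture("top");cv2.imwrite("pics/t2f.png",c["frame"])
c=load("l2.npy");crop(c,225,100,295,165,10,"pics/l2b.png")
E
```

```text
3.9 [0.47597979 0.04060299 0.15234922] F [ 0.1   0.78 -1.54] T [-0.028  0.159  0.038] g 23.868570360648867 [-0.225  0.184  1.936  0.167  0.799 -1.226]
[[0.5972, 0.7633, 0.2463], [0.7755, -0.6279, 0.0656], [0.2048, 0.1519, -0.967]]
TCP px [270.80926034 109.50575392] tip px [264.19064404 130.00478627]
crop origin 224 80
```

View pics/l2b.png

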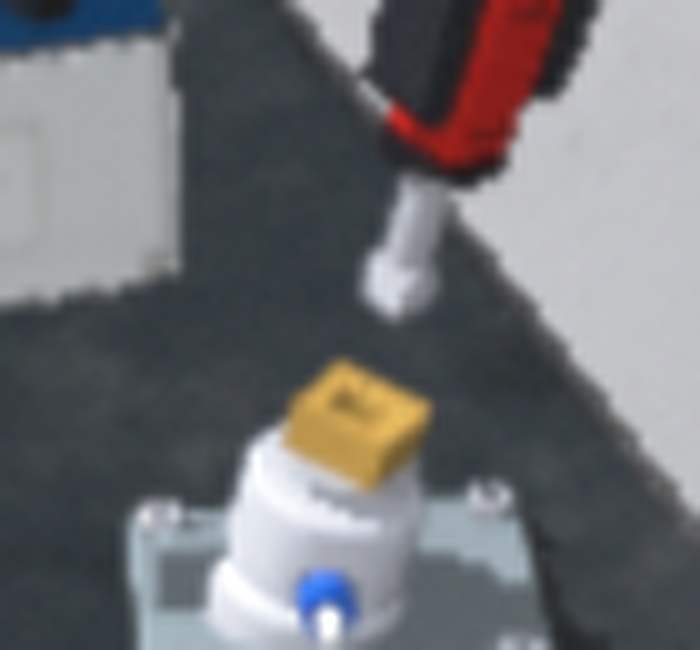

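View pics/t2f.png

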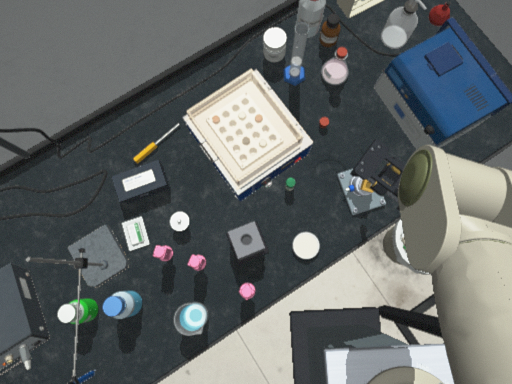

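Run:
```python
from h import *
from station import env
c=env.capture("top");np.save("t2.npy",c,allow_pickle=True);crop(c,345,160,395,210,14,"pics/t2z.png")
st=env.read_state();r=rot(st["tcp_rot"]).as_matrix();print("tip",st["ee_pos"]+r[:,2]*.057,proj(c,st["ee_pos"]+r[:,2]*.057),"top",proj(c,[.498,.046,.069]))
```

```text
tip [0.49082014 0.04527366 0.09863591] [373.26587668 185.33712158] top [368.7534953  185.19161939]
```

View pics/t2z.png

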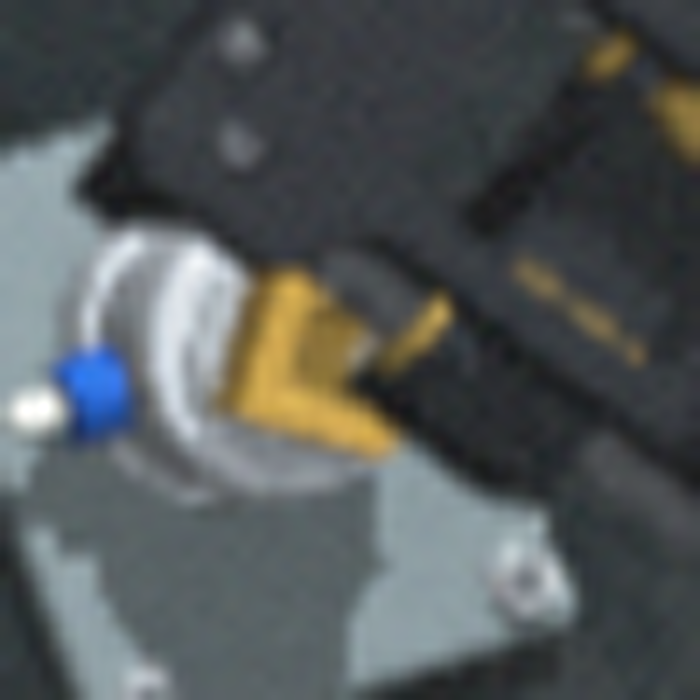

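```bash
cat > to.py <<'E'
from geo import *
from station import env
import sys
h,az=float(sys.argv[1]),float(sys.argv[2])
off=[float(x) for x in sys.argv[3:6]] or [0,0,0]
st=env.read_state();r0=rot(st["tcp_rot"])
top=np.array([.498,.046,.069])+off
p,r=tcp(top,h,az);pr(delta(st["ee_pos"],r0,p,r))
m=r0.as_matrix();tip=st["ee_pos"]+m[:,2]*L;d=tip-top
g=delta(st["ee_pos"],pose_for(ax,0),st["ee_pos"],r0)[1]
print("tip",tip.round(4),"h",(d@ax).round(4),"lateral in tool xy",(r0.inv().apply(d-(d@ax)*ax)).round(4),"az now",-g[2].round(4),"tilt err",np.arccos(min(1,-m[:,2]@ax)).round(4),"F tool",r0.inv().apply(st["force"]).round(2),"T tool",r0.inv().apply(st["torque"]).round(3))
E
python3 to.py .006 .9
```

```text
shift [-0.0012, 0.0004, 0.0245] rotvec [-0.0001, -0.0008, 0.0012]
tip [0.4908 0.0453 0.0986] h 0.0305 lateral in tool xy [ 0.0013 -0.0004  0.    ] az now 0.9012 tilt err 0.0008 F tool [-0.48 -0.07  1.7 ] T tool [ 0.132 -0.179 -0.024]
```

>>> arm_command --rows '[[[-0.001,0.0004,0.005,0,0,0,255],[-0.0012,0.0004,0.012,0,0,0,255],[-0.0012,0.0004,0.019,0,0,0,255],[-0.0012,0.0004,0.0235,0,0,0,255],[-0.0012,0.0004,0.0245,0,0,0,255],[-0.0012,0.0004,0.0245,0,0,0,255],[-0.0012,0.0004,0.0245,0,0,0,255]]]'

```text
time: 4.63
ee_pos: [0.4824, 0.041, 0.1296]
tcp_rot: [0.025, 0.893, 0.431, 0.127]
force: [0.2, -0.3, -1.9]
grip_width: 0.274
```

```bash
python3 to.py 0 .9; python3 look.py l3
python3 - <<'E'
from h import *
from station import env
c=load("l3.npy");crop(c,245,115,285,150,18,"pics/l3b.png")
c=env.capture("top");np.save("t3.npy",c,allow_pickle=True);crop(c,345,160,395,210,14,"pics/t3z.png")
E
```

```text
shift [0.0007, -0.0006, 0.0057] rotvec [0.0001, -0.0005, -0.0]
tip [0.4966 0.0447 0.0745] h 0.0057 lateral in tool xy [-0.0007  0.0006 -0.    ] az now 0.9 tilt err 0.0005 F tool [-0.53  0.09  1.83] T tool [ 0.143 -0.169  0.004]
4.6333 [0.48244479 0.04101505 0.12957926] F [ 0.21 -0.34 -1.86] T [-0.043  0.217 -0.001] g 24.104497372940298 [-0.221  0.233  1.947  0.177  0.737 -1.238]
[[0.5955, 0.7638, 0.2491], [0.7765, -0.6267, 0.0653], [0.206, 0.1546, -0.9663]]
TCP px [267.8101969  117.87927557] tip px [261.32435048 137.78166046]
crop origin 221 87
```

View pics/l3b.png

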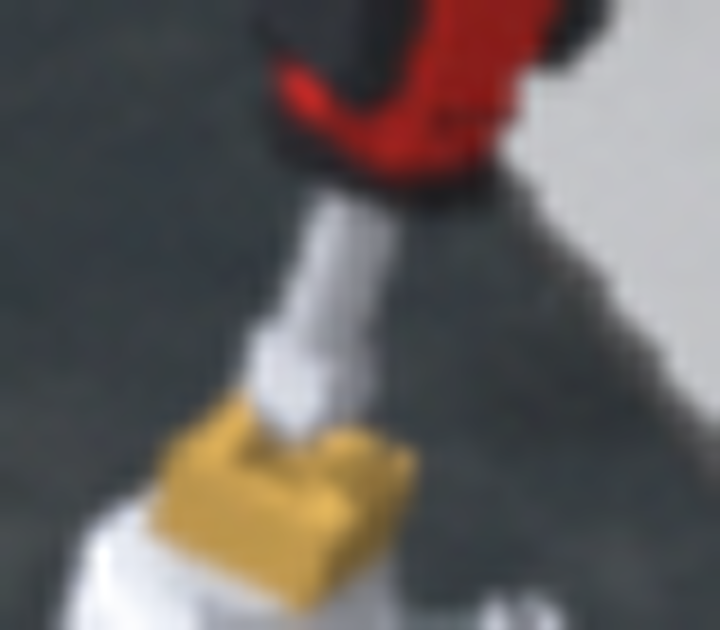

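View pics/t3z.png

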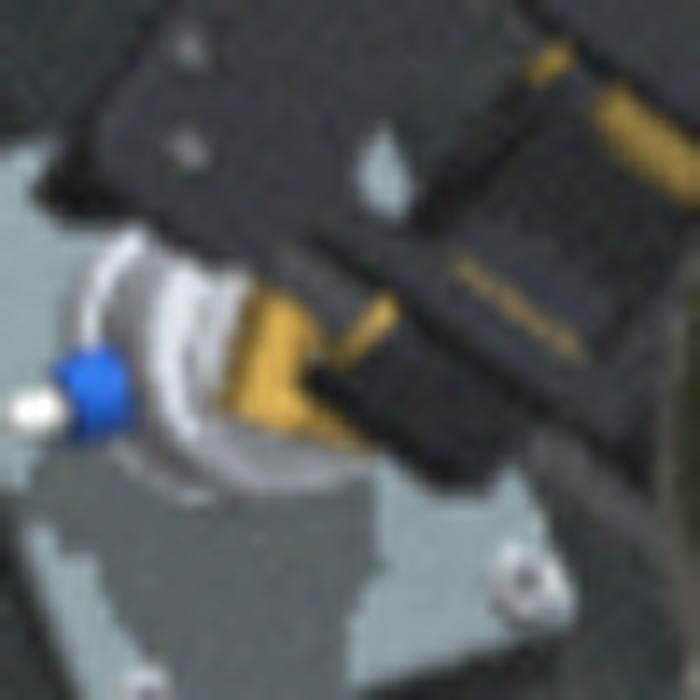

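>>> arm_command --rows '[[[0.0003,-0.0003,0.0015,0,0,0,255],[0.0007,-0.0006,0.003,0,0,0,255],[0.0007,-0.0006,0.0045,0,0,0,255],[0.0007,-0.0006,0.006,0,0,0,255],[0.0007,-0.0006,0.007,0,0,0,255],[0.0007,-0.0006,0.007,0,0,0,255]]]'

```text
time: 5.23
ee_pos: [0.484, 0.0424, 0.1227]
tcp_rot: [0.025, 0.893, 0.431, 0.127]
force: [-1.7, -0.9, -0.1]
grip_width: 0.269
```

```bash
python3 to.py -0.003 .9
```

```text
shift [0.0001, 0.0001, 0.0016] rotvec [-0.0003, -0.0002, 0.0001]
tip [0.4982 0.0461 0.0676] h -0.0014 lateral in tool xy [-0.0001 -0.0001  0.    ] az now 0.9001 tilt err 0.0003 F tool [-1.71 -0.8  -0.38] T tool [ 0.234 -0.381 -0.025]
```

>>> arm_command --rows '[[[-0.0005,-0.0004,0.0004,0,0,0,255],[-0.0005,-0.0004,0.0008,0,0,0,255],[-0.0005,-0.0004,0.001,0,0,0,255],[-0.0005,-0.0004,0.001,0,0,0,255]]]'

```text
time: 5.57
ee_pos: [0.4837, 0.0423, 0.1218]
tcp_rot: [0.025, 0.893, 0.431, 0.127]
force: [-1.4, -1.0, 0.8]
grip_width: 0.266
```

```bash
python3 to.py -0.003 .9
```

```text
shift [0.0006, 0.0004, 0.0008] rotvec [0.0002, -0.0005, -0.0]
tip [0.4979 0.046  0.0667] h -0.0022 lateral in tool xy [-0.0005 -0.0004 -0.    ] az now 0.9 tilt err 0.0005 F tool [-1.47 -0.34 -1.16] T tool [ 0.181 -0.424 -0.025]
```

>>> arm_command --rows '[[[-0.0005,0,0.0005,0,0,-0.04,255],[-0.0005,0,0.0008,0,0,-0.08,255],[-0.0005,0,0.0008,0,0,-0.12,255],[-0.0005,0,0.0008,0,0,-0.16,255],[-0.0005,0,0.0008,0,0,-0.18,255],[-0.0005,0,0.0008,0,0,-0.18,255]]]'

```text
time: 6.07
ee_pos: [0.4836, 0.042, 0.1207]
tcp_rot: [0.036, 0.85, 0.51, 0.125]
force: [-0.3, -0.7, 0.1]
grip_width: 0.27
```

```bash
python3 to.py -0.003 1.1
```

```text
shift [0.001, 0.0007, -0.0002] rotvec [0.0, -0.0004, -0.0198]
tip [0.4977 0.0457 0.0656] h -0.0032 lateral in tool xy [-0.001  -0.0007 -0.    ] az now 1.0802 tilt err 0.0004 F tool [-0.77  0.09 -0.21] T tool [ 0.225 -0.348 -0.05 ]
```

>>> arm_command --rows '[[[0,0,0.0008,0,0,-0.03,255],[0,0,0.001,0,0,-0.06,255],[0,0,0.001,0,0,-0.09,255],[0,0,0.001,0,0,-0.12,255],[0,0,0.001,0,0,-0.12,255]]]'

```text
time: 6.48
ee_pos: [0.4838, 0.042, 0.1197]
tcp_rot: [0.044, 0.818, 0.56, 0.122]
force: [-1.3, 0.1, -2.4]
grip_width: 0.267
```

```bash
python3 to.py -0.005 1.25
```

```text
shift [0.0009, 0.0008, 0.0008] rotvec [0.0, -0.0004, -0.05]
tip [0.498  0.0458 0.0647] h -0.0042 lateral in tool xy [-0.0009 -0.0008 -0.    ] az now 1.2 tilt err 0.0004 F tool [-0.73 -1.74  2.04] T tool [ 0.196 -0.24   0.05 ]
```

>>> arm_command --rows '[[[0,0,0.0005,0,0,-0.02,255],[0,0,0.001,0,0,-0.04,255],[0,0,0.0015,0,0,-0.05,255],[0,0,0.002,0,0,-0.05,255],[0,0,0.002,0,0,-0.05,255]]]'

```text
time: 6.9
ee_pos: [0.4844, 0.0422, 0.1178]
tcp_rot: [0.047, 0.804, 0.58, 0.121]
force: [-1.0, -0.5, -1.7]
grip_width: 0.27
```

```bash
python3 to.py -0.008 1.25
```

```text
shift [0.0008, 0.0008, 0.0018] rotvec [0.0002, -0.0005, -0.0004]
tip [0.4986 0.0459 0.0628] h -0.0062 lateral in tool xy [-0.0008 -0.0008 -0.    ] az now 1.2496 tilt err 0.0005 F tool [-1.   -1.14  1.33] T tool [ 0.228 -0.225  0.007]
```

>>> arm_command --rows '[[[0,0,0.001,0,0,0,255],[0,0,0.002,0,0,0,255],[0,0,0.003,0,0,0,255],[0,0,0.003,0,0,0,255]]]'

```text
time: 7.23
ee_pos: [0.4851, 0.0424, 0.1148]
tcp_rot: [0.047, 0.804, 0.58, 0.121]
force: [-0.1, -1.0, -2.0]
grip_width: 0.272
```

```bash
python3 to.py -0.011 1.25
```

```text
shift [0.0008, 0.0008, 0.0017] rotvec [0.0001, -0.0004, -0.0003]
tip [0.4993 0.0461 0.0598] h -0.0093 lateral in tool xy [-0.0008 -0.0008 -0.    ] az now 1.2497 tilt err 0.0004 F tool [-1.23 -0.24  1.87] T tool [ 0.219 -0.164 -0.006]
```

>>> arm_command --rows '[[[0,0,0.0005,0,0,0,255],[0,0,0.001,0,0,0,255],[0,0,0.0015,0,0,0,255],[0,0,0.0015,0,0,0,255]]]'

```text
time: 7.57
ee_pos: [0.4856, 0.0424, 0.114]
tcp_rot: [0.047, 0.804, 0.58, 0.121]
force: [-4.6, -0.1, 4.8]
grip_width: 0.269
```

```bash
python3 to.py -0.011 1.25;python3 look.py l4
python3 - <<'E'
from h import *
c=load("l4.npy");crop(c,245,115,285,150,18,"pics/l4b.png")
E
```

```text
shift [0.0008, 0.0006, 0.0008] rotvec [0.0007, -0.0004, 0.0001]
tip [0.4998 0.0461 0.0589] h -0.0102 lateral in tool xy [-0.0007 -0.0005 -0.    ] az now 1.2501 tilt err 0.0008 F tool [-0.82 -3.21 -5.81] T tool [ 0.569 -0.314 -0.028]
7.5667 [0.48562444 0.04241544 0.11396997] F [-4.65 -0.12  4.81] T [-0.127  0.637  0.039] g 23.638274043034194 [-0.216  0.266  1.954  0.183  0.696 -1.593]
[[0.2974, 0.9216, 0.2495], [0.9444, -0.3224, 0.0651], [0.1405, 0.2163, -0.9662]]
TCP px [266.25562051 123.7607656 ] tip px [259.86896241 143.28982965]
crop origin 219 93
```

View pics/l4b.png

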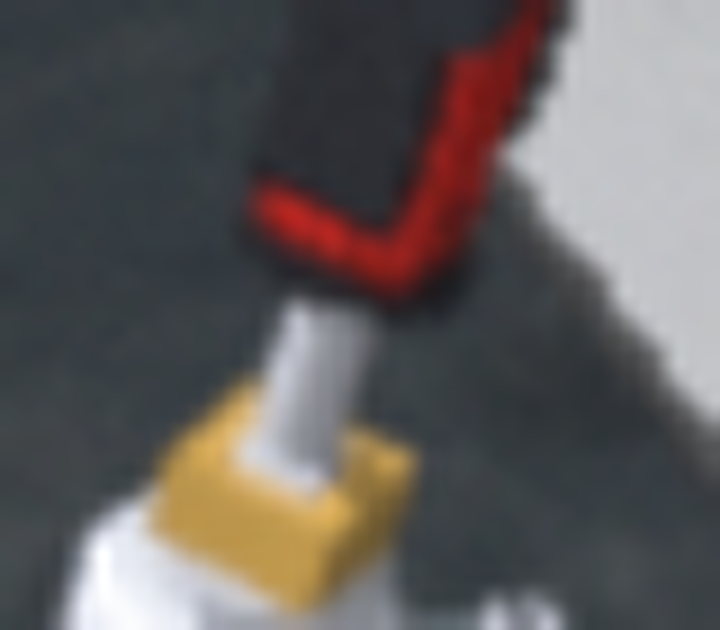

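>>> arm_command --rows '[[[-0.0003,-0.0006,0,0,0,0,255],[-0.0003,-0.0006,-0.0002,0,0,0,255],[-0.0003,-0.0006,-0.0002,0,0,0,255]]]'

```text
time: 7.87
ee_pos: [0.4852, 0.0424, 0.1139]
tcp_rot: [0.047, 0.804, 0.58, 0.122]
force: [-1.3, 0.6, 4.1]
grip_width: 0.271
```

```bash
python3 to.py -0.011 1.25
```

```text
shift [0.001, 0.001, 0.0009] rotvec [0.0015, -0.0007, -0.0001]
tip [0.4994 0.0461 0.0589] h -0.0101 lateral in tool xy [-0.0009 -0.0009 -0.    ] az now 1.2499 tilt err 0.0016 F tool [ 0.74 -0.47 -4.24] T tool [0.128 0.174 0.034]
```

>>> arm_command --rows '[[[-0.0001,0,0,0,0,0.05,255],[-0.0001,0,0.0001,0,0,0.1,255],[-0.0001,0,0.0003,0,0,0.15,255],[-0.0001,0,0.0005,0,0,0.2,255],[-0.0001,0,0.0005,0,0,0.2,255]]]'

```text
time: 8.28
ee_pos: [0.485, 0.0422, 0.1134]
tcp_rot: [0.035, 0.859, 0.496, 0.125]
force: [-3.0, -0.2, 6.6]
grip_width: 0.271
```

```bash
python3 to.py -0.011 1.05
```

```text
shift [0.0014, 0.0009, 0.0004] rotvec [0.0007, -0.0006, -0.0024]
tip [0.4993 0.046  0.0584] h -0.0106 lateral in tool xy [-0.0014 -0.0009 -0.    ] az now 1.0476 tilt err 0.0009 F tool [-0.39 -1.27 -7.13] T tool [ 0.389 -0.187 -0.059]
```

>>> arm_command --rows '[[[0,-0.0002,0,0,0,0.05,255],[0,-0.0002,0.0001,0,0,0.1,255],[0,-0.0002,0.0003,0,0,0.15,255],[0,-0.0002,0.0004,0,0,0.2,255],[0,-0.0002,0.0004,0,0,0.2,255]]]'

```text
time: 8.7
ee_pos: [0.485, 0.0424, 0.1129]
tcp_rot: [0.022, 0.904, 0.408, 0.128]
force: [-1.2, -0.7, 3.5]
grip_width: 0.272
```

```bash
python3 to.py -0.011 .85
```

```text
shift [0.0016, 0.0008, -0.0001] rotvec [0.0007, -0.0008, -0.0017]
tip [0.4993 0.0461 0.0578] h -0.0111 lateral in tool xy [-0.0015 -0.0007 -0.    ] az now 0.8483 tilt err 0.001 F tool [-0.57  0.13 -3.69] T tool [ 0.119 -0.144 -0.024]
```

>>> arm_command --rows '[[[0,0,0.0002,0,0,0.05,255],[0,0,0.0004,0,0,0.1,255],[0,0,0.0006,0,0,0.15,255],[0,0,0.0007,0,0,0.2,255],[0,0,0.0007,0,0,0.2,255]]]'

```text
time: 9.12
ee_pos: [0.4853, 0.0424, 0.1122]
tcp_rot: [0.009, 0.94, 0.316, 0.13]
force: [-0.5, 1.0, 3.9]
grip_width: 0.266
```

```bash
python3 to.py -0.011 .65;python3 look.py l5
python3 - <<'E'
from h import *
c=load("l5.npy");crop(c,245,115,285,150,18,"pics/l5b.png")
E
```

```text
shift [0.0016, 0.0004, -0.0009] rotvec [0.0006, -0.001, -0.0002]
tip [0.4995 0.0461 0.0571] h -0.0119 lateral in tool xy [-0.0016 -0.0004 -0.    ] az now 0.6498 tilt err 0.0012 F tool [ 1.15 -0.73 -3.86] T tool [ 0.103 -0.002 -0.08 ]
9.1167 [0.48527808 0.04243409 0.11220381] F [-0.52  1.02  3.93] T [0.057 0.058 0.102] g 23.44404279856254 [-0.216  0.268  1.957  0.185  0.691 -0.995]
[[0.7659, 0.5924, 0.2499], [0.5971, -0.7995, 0.0651], [0.2383, 0.0993, -0.9661]]
TCP px [266.38119546 124.41491108] tip px [259.9891929  143.90018132]
crop origin 219 93
```

View pics/l5b.png

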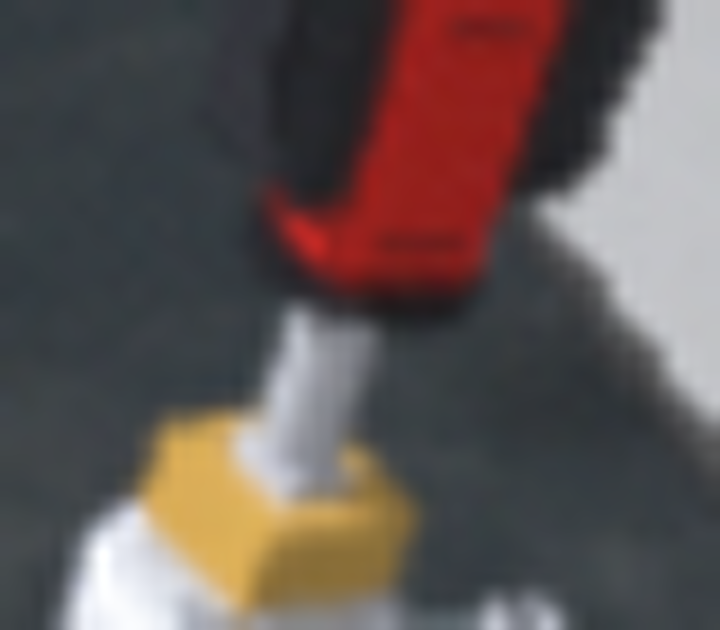

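>>> arm_command --rows '[[[0.0002,-0.0001,0.0002,0,0,0.05,255],[0.0002,-0.0001,0.0003,0,0,0.1,255],[0.0002,-0.0001,0.0005,0,0,0.15,255],[0.0002,-0.0001,0.0007,0,0,0.2,255],[0.0002,-0.0001,0.0009,0,0,0.25,255],[0.0002,-0.0001,0.0009,0,0,0.25,255]]]'

```text
time: 9.67
ee_pos: [0.4856, 0.0426, 0.1113]
tcp_rot: [-0.007, 0.972, 0.197, 0.13]
force: [-0.4, 0.2, 4.9]
grip_width: 0.272
```

```bash
python3 to.py -0.011 .4
```

```text
shift [0.0016, 0.0001, -0.0018] rotvec [0.0004, -0.001, 0.0006]
tip [0.4998 0.0463 0.0563] h -0.0128 lateral in tool xy [-0.0015 -0.0001 -0.    ] az now 0.4006 tilt err 0.0011 F tool [ 0.97 -0.12 -4.87] T tool [-0.082 -0.135 -0.039]
```

>>> arm_command --rows '[[[0.0001,0,0.0001,0,0,0.05,255],[0.0001,0,0.0003,0,0,0.1,255],[0.0001,0,0.0005,0,0,0.15,255],[0.0001,0,0.0006,0,0,0.2,255],[0.0001,0,0.0008,0,0,0.25,255],[0.0001,0,0.0008,0,0,0.25,255]]]'

```text
time: 10.17
ee_pos: [0.4859, 0.0427, 0.1106]
tcp_rot: [-0.023, 0.989, 0.075, 0.128]
force: [-0.2, -0.5, 3.8]
grip_width: 0.27
```

```bash
python3 to.py -0.011 .15
```

```text
shift [0.0014, -0.0003, -0.0026] rotvec [0.0001, -0.0011, 0.0013]
tip [0.5001 0.0464 0.0555] h -0.0136 lateral in tool xy [-0.0014  0.0003 -0.    ] az now 0.1513 tilt err 0.0011 F tool [ 0.67  0.39 -3.81] T tool [-0.158  0.013 -0.075]
```

>>> arm_command --rows '[[[0,0,0.0002,0,0,0.05,255],[0,0,0.0004,0,0,0.1,255],[0,0,0.0006,0,0,0.15,255],[0,0,0.0006,0,0,0.15,255]]]'

```text
time: 10.5
ee_pos: [0.4861, 0.0427, 0.1101]
tcp_rot: [-0.033, 0.991, 0.001, 0.126]
force: [-0.7, -1.8, 5.1]
grip_width: 0.267
```

```bash
python3 to.py -0.011 .0
```

```text
shift [0.0013, -0.0005, -0.0031] rotvec [-0.0, -0.0013, 0.0019]
tip [0.5003 0.0464 0.055 ] h -0.0141 lateral in tool xy [-0.0012  0.0005 -0.    ] az now 0.0019 tilt err 0.0013 F tool [ 0.57  1.42 -5.22] T tool [-0.128  0.04  -0.1  ]
```

>>> arm_command --rows '[[[0,0.0001,0.0001,0,0,0.03,255],[0,0.0001,0.0002,0,0,0.06,255],[0,0.0001,0.0002,0,0,0.06,255]]]'

```text
time: 10.75
ee_pos: [0.4861, 0.0427, 0.1099]
tcp_rot: [-0.036, 0.991, -0.028, 0.125]
force: [-0.5, -0.5, 4.5]
grip_width: 0.267
```

```bash
python3 to.py -0.011 -.06
```

```text
shift [0.0013, -0.0006, -0.0033] rotvec [-0.0002, -0.0013, 0.0029]
tip [0.5004 0.0464 0.0548] h -0.0143 lateral in tool xy [-0.0012  0.0006 -0.    ] az now -0.0571 tilt err 0.0013 F tool [ 0.64  0.15 -4.55] T tool [-0.131  0.208 -0.053]
```

>>> arm_command --rows '[[[0,0,0.0001,0,0,0.03,255],[0,0,0.0002,0,0,0.06,255],[0,0,0.0002,0,0,0.06,255]]]'

```text
time: 11.0
ee_pos: [0.4862, 0.0427, 0.1097]
tcp_rot: [-0.04, 0.99, -0.058, 0.124]
force: [1.1, -0.1, 4.9]
grip_width: 0.275
```

```bash
python3 to.py -0.011 -.12; python3 look.py l6
python3 - <<'E'
from h import *
c=load("l6.npy");crop(c,245,115,285,150,18,"pics/l6b.png")
E
```

```text
shift [0.0012, -0.0007, -0.0035] rotvec [-0.0002, -0.0013, 0.0025]
tip [0.5004 0.0464 0.0546] h -0.0145 lateral in tool xy [-0.0012  0.0007 -0.    ] az now -0.1175 tilt err 0.0013 F tool [ 2.23 -0.47 -4.45] T tool [-0.079  0.246 -0.042]
11.0 [0.48617716 0.04269079 0.10967948] F [ 1.08 -0.1   4.88] T [-0.112 -0.237 -0.002] g 24.19494450564548 [-0.215  0.274  1.957  0.186  0.685 -0.228]
[[0.9625, -0.1054, 0.25], [-0.1253, -0.99, 0.065], [0.2406, -0.0939, -0.9661]]
TCP px [265.97220271 125.34654875] tip px [259.60042128 144.77119825]
crop origin 219 94
```

View pics/l6b.png

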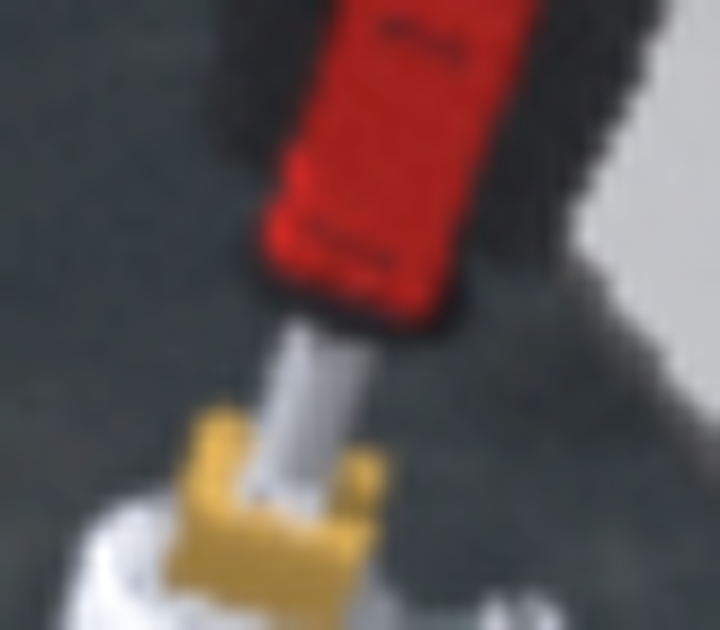

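>>> arm_command --rows '[[[-0.0001,0,0.0001,0,0,0.02,255],[-0.0001,0,0.0001,0,0,0.04,255],[-0.0001,0,0.0001,0,0,0.04,255]]]'

```text
time: 11.3
ee_pos: [0.4861, 0.0427, 0.1095]
tcp_rot: [-0.043, 0.988, -0.079, 0.123]
force: [1.3, -0.0, 3.2]
grip_width: 0.268
```

```bash
python3 to.py -0.011 -.16
```

```text
shift [0.0013, -0.0008, -0.0036] rotvec [-0.0002, -0.0014, 0.0005]
tip [0.5004 0.0464 0.0545] h -0.0146 lateral in tool xy [-0.0012  0.0008 -0.    ] az now -0.1595 tilt err 0.0014 F tool [ 1.99 -0.51 -2.82] T tool [-0.138  0.459 -0.134]
```

>>> arm_command --rows '[[[0.0003,-0.0001,0.0001,0,0,0.01,255],[0.0003,-0.0001,0.0001,0,0,0.02,255],[0.0003,-0.0001,0.0001,0,0,0.02,255]]]'

```text
time: 11.55
ee_pos: [0.4863, 0.0428, 0.1095]
tcp_rot: [-0.044, 0.988, -0.089, 0.122]
force: [0.4, -1.7, 6.8]
grip_width: 0.269
```

```bash
python3 to.py -0.011 -.18
```

```text
shift [0.0012, -0.0007, -0.0037] rotvec [-0.0002, -0.0007, 0.0008]
tip [0.5005 0.0465 0.0544] h -0.0147 lateral in tool xy [-0.0011  0.0007 -0.    ] az now -0.1792 tilt err 0.0008 F tool [ 2.32  0.87 -6.56] T tool [-0.21   0.325 -0.128]
```

>>> arm_command --rows '[[[0.0002,0,0,0,0,0.015,255],[0.0002,0,0,0,0,0.03,255],[0.0002,0,0,0,0,0.03,255]]]'

```text
time: 11.8
ee_pos: [0.4863, 0.0427, 0.1095]
tcp_rot: [-0.046, 0.986, -0.104, 0.122]
force: [0.8, -1.0, 6.6]
grip_width: 0.267
```

```bash
python3 to.py -0.011 -.21
```

```text
shift [0.0011, -0.0008, -0.0037] rotvec [-0.0002, -0.0005, 0.0008]
tip [0.5005 0.0464 0.0544] h -0.0147 lateral in tool xy [-0.001   0.0007 -0.    ] az now -0.2092 tilt err 0.0005 F tool [ 2.52  0.06 -6.28] T tool [-0.223  0.201 -0.191]
```

>>> arm_command --rows '[[[0.0001,0,-0.0001,0,0,0.015,255],[0.0001,0,-0.0001,0,0,0.03,255],[0.0001,0,-0.0001,0,0,0.03,255]]]'

```text
time: 12.05
ee_pos: [0.4863, 0.0427, 0.1095]
tcp_rot: [-0.048, 0.984, -0.118, 0.121]
force: [0.5, -1.0, 5.5]
grip_width: 0.27
```

```bash
python3 to.py -0.011 -.24; python3 look.py l7
python3 - <<'E'
from h import *
c=load("l7.npy");crop(c,245,120,285,155,18,"pics/l7b.png")
E
```

```text
shift [0.001, -0.0008, -0.0037] rotvec [-0.0002, -0.0002, 0.0009]
tip [0.5005 0.0464 0.0545] h -0.0147 lateral in tool xy [-0.001   0.0008 -0.    ] az now -0.2391 tilt err 0.0003 F tool [ 1.95  0.16 -5.27] T tool [-0.164  0.2   -0.265]
12.05 [0.48633427 0.04273604 0.10953858] F [ 0.49 -0.97  5.52] T [-0.265 -0.17   0.195] g 23.787849389895328 [-0.214  0.275  1.956  0.185  0.686 -0.105]
[[0.9429, -0.2213, 0.249], [-0.2443, -0.9675, 0.0651], [0.2265, -0.1222, -0.9663]]
TCP px [265.90351892 125.40125567] tip px [259.55765965 144.83029555]
crop origin 219 94
```

View pics/l7b.png

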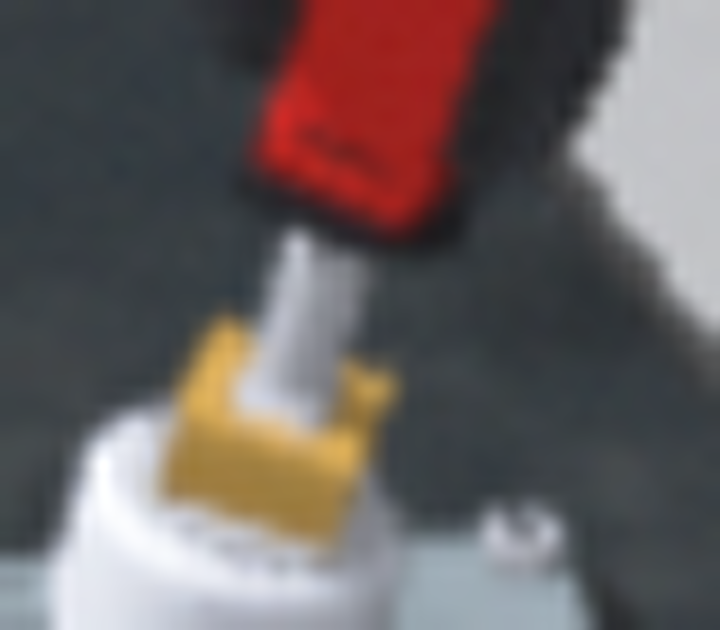

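Torque is climbing steadily with no further inward travel, so the screw is at its stop. I'll release the wind-up and lift straight off.

>>> arm_command --rows '[[[0,0,-0.0003,0,0,-0.05,255],[0,0,-0.0006,0,0,-0.11,255],[0,0,-0.001,0,0,-0.12,255],[0,0,-0.001,0,0,-0.12,255]]]'

```text
time: 12.43
ee_pos: [0.4859, 0.0428, 0.11]
tcp_rot: [-0.04, 0.99, -0.06, 0.123]
force: [2.8, -0.8, -1.9]
grip_width: 0.266
```

```bash
python3 to.py -0.011 -.12
```

```text
shift [0.0014, -0.0006, -0.0031] rotvec [-0.0004, 0.0005, -0.0005]
tip [0.5    0.0465 0.0549] h -0.0141 lateral in tool xy [-0.0015  0.0006  0.    ] az now -0.1205 tilt err 0.0007 F tool [2.33 0.64 2.5 ] T tool [-0.078  0.468 -0.085]
```

>>> arm_command --rows '[[[0.0004,0.0001,0,0,0,-0.02,255],[0.0004,0.0001,0,0,0,-0.03,255],[0.0004,0.0001,-0.002,0,0,-0.03,255],[0.0004,0.0001,-0.004,0,0,-0.03,255]]]'

```text
time: 12.77
ee_pos: [0.485, 0.0424, 0.1142]
tcp_rot: [-0.039, 0.991, -0.045, 0.123]
force: [0.9, -0.2, -1.3]
grip_width: 0.271
```

```bash
python3 to.py .03 -.09
```

```text
shift [0.0012, -0.0007, -0.0398] rotvec [-0.0005, 0.0011, -0.0003]
tip [0.4991 0.0462 0.0591] h -0.0098 lateral in tool xy [-0.0013  0.0006  0.    ] az now -0.0903 tilt err 0.0012 F tool [0.55 0.29 1.45] T tool [-0.101 -0.157 -0.08 ]
```

Free. I'll lift straight off along the axis.

>>> arm_command --rows '[[[0,0,-0.004,0,0,0,255],[0,0,-0.009,0,0,0,255],[0,0,-0.015,0,0,0,255],[0,0,-0.025,0,0,0,255],[0,0,-0.04,0,0,0,255],[0,0,-0.055,0,0,0,255],[0,0,-0.065,0,0,0,255],[0,0,-0.065,0,0,0,255]]]'

```text
time: 13.43
ee_pos: [0.4698, 0.0378, 0.1798]
tcp_rot: [-0.038, 0.99, -0.045, 0.126]
force: [-0.1, -0.7, -0.9]
grip_width: 0.272
```

```bash
python3 look.py l8
python3 - <<'E'
from h import *
from station import env
c=load("l8.npy");crop(c,235,95,295,160,10,"pics/l8b.png")
st=env.read_state();pr(delta(st["ee_pos"],rot(st["tcp_rot"]),[.392,.3176,.2054],pose_for([0,0,1],.313)))
E
```

```text
13.4333 [0.46976752 0.03782042 0.1798057 ] F [-0.07 -0.7  -0.86] T [-0.119  0.242  0.023] g 23.899437966480452 [-0.236  0.127  1.922  0.161  0.864 -0.236]
[[0.9643, -0.0787, 0.253], [-0.0979, -0.9931, 0.0643], [0.2462, -0.0867, -0.9653]]
TCP px [273.99396719  98.54171647] tip px [267.00799144 119.67912435]
crop origin 227 69
shift [-0.0956, -0.274, -0.0274] rotvec [-0.0369, -0.2618, -0.4007]
```

View pics/l8b.png

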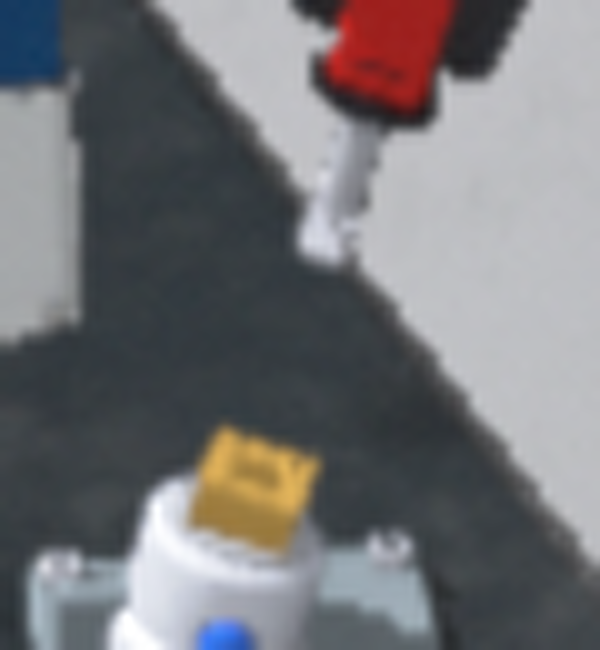

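>>> arm_command --rows '[[[0,-0.02,-0.015,-0.005,-0.03,-0.05,255],[-0.01,-0.05,-0.025,-0.01,-0.06,-0.1,255],[-0.025,-0.085,-0.0274,-0.015,-0.1,-0.16,255],[-0.04,-0.12,-0.0274,-0.02,-0.14,-0.22,255],[-0.055,-0.155,-0.0274,-0.025,-0.18,-0.28,255],[-0.068,-0.19,-0.0274,-0.03,-0.22,-0.34,255],[-0.08,-0.225,-0.0274,-0.035,-0.25,-0.39,255],[-0.09,-0.255,-0.0274,-0.0369,-0.2618,-0.4007,255],[-0.0956,-0.274,-0.0274,-0.0369,-0.2618,-0.4007,255],[-0.0956,-0.274,-0.0274,-0.0369,-0.2618,-0.4007,255],[-0.0956,-0.274,-0.0274,-0.0369,-0.2618,-0.4007,255]]]'

```text
time: 14.4
ee_pos: [0.3913, 0.3182, 0.2037]
tcp_rot: [-0.0, 0.988, 0.157, -0.002]
force: [-0.6, -0.9, -1.5]
grip_width: 0.269
```

```bash
python3 look.py l9;  python3 - <<'E'
from h import *
from station import env
st=env.read_state();pr(delta(st["ee_pos"],rot(st["tcp_rot"]),[.3923,.3177,.135],pose_for([0,0,1],.313)))
c=env.capture("top");np.save("t9.npy",c,allow_pickle=True);crop(c,335,155,395,220,9,"pics/t9.png")
E
```

```text
14.4 [0.39130876 0.31819593 0.20369102] F [-0.6  -0.85 -1.46] T [-0.071  0.048  0.019] g 23.711513432371987 [0.449 0.3   1.61  0.002 1.235 0.134]
[[0.9508, 0.3099, -0.0035], [0.3099, -0.9508, -0.0001], [-0.0034, -0.001, -1.0]]
TCP px [298.28217997 165.25754678] tip px [296.207497   190.32580007]
crop origin 256 140
shift [0.0009, 0.0, 0.0689] rotvec [-0.0009, 0.0032, 0.0007]
```

View pics/l9.png

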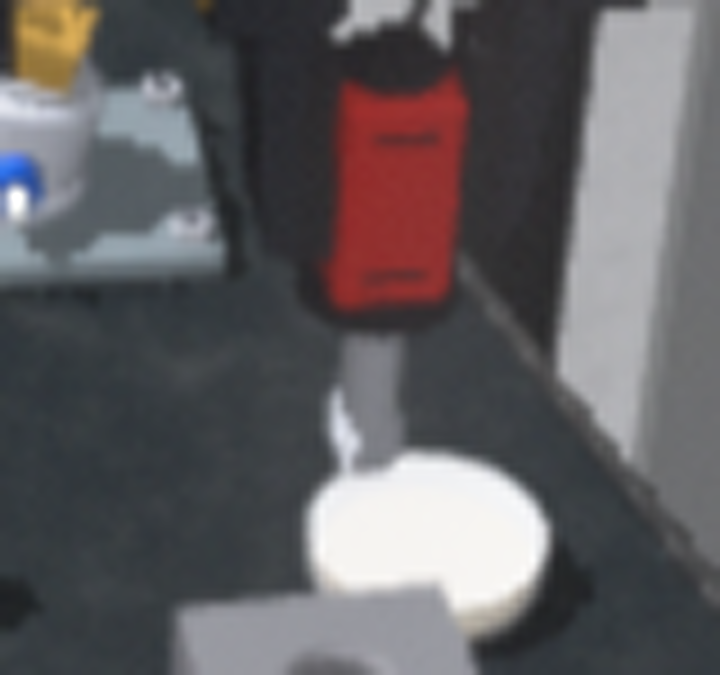

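View pics/t9.png

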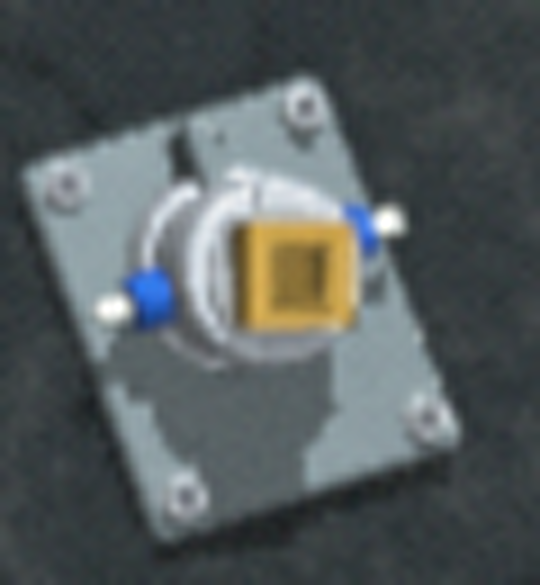

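>>> arm_command --rows '[[[0.0008,0,0.01,-0.0009,0.0032,0,255],[0.0008,0,0.025,-0.0009,0.0032,0,255],[0.0008,0,0.04,-0.0009,0.0032,0,255],[0.0008,0,0.052,-0.0009,0.0032,0,255],[0.0008,0,0.06,-0.0009,0.0032,0,255],[0.0008,0,0.068,-0.0009,0.0032,0,255],[0.0008,0,0.076,-0.0009,0.0032,0,255],[0.0008,0,0.083,-0.0009,0.0032,0,255],[0.0008,0,0.083,-0.0009,0.0032,0,255]]]'

```text
time: 15.25
ee_pos: [0.392, 0.3176, 0.1203]
tcp_rot: [-0.0, 0.988, 0.156, -0.0]
force: [0.5, 0.4, -1.4]
grip_width: 0.269
```

```bash
python3 look.py l10;  python3 - <<'E'
from h import *
from station import env
st=env.read_state();pr(delta(st["ee_pos"],rot(st["tcp_rot"]),[.3921,.3177,.0965],pose_for([0,0,1],.313)))
E
```

```text
15.25 [0.39200919 0.31762376 0.12029838] F [ 0.46  0.42 -1.37] T [ 0.003  0.048 -0.043] g 23.695183529760374 [0.448 0.398 1.712 0.    1.032 0.135]
[[0.9515, 0.3078, -0.0007], [0.3078, -0.9515, -0.0001], [-0.0007, -0.0001, -1.0]]
TCP px [294.80648496 200.90050424] tip px [292.93628077 222.77838565]
crop origin 252 172
shift [-0.0002, 0.0001, 0.0246] rotvec [-0.0003, -0.0002, 0.0]
```

View pics/l10.png

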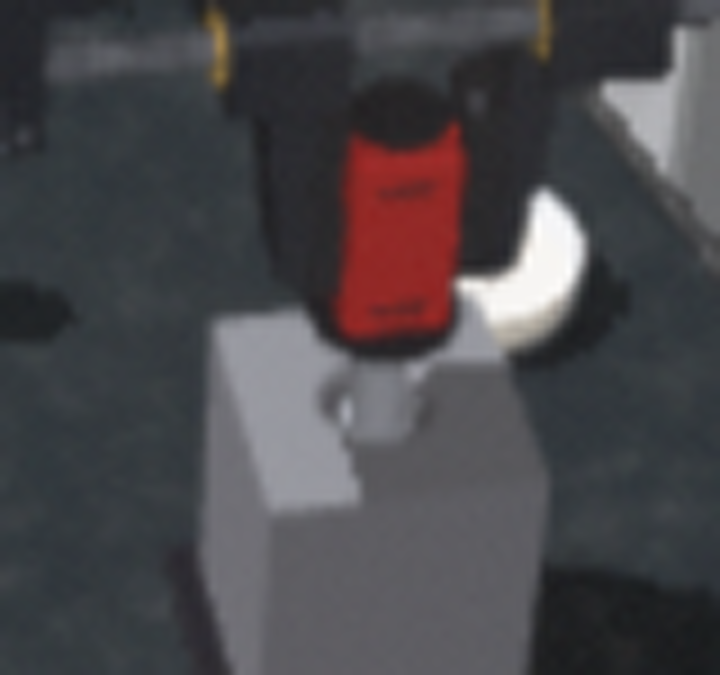

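>>> arm_command --rows '[[[0,0,0.008,0,0,0,255],[0,0,0.015,0,0,0,255],[0,0,0.02,0,0,0,255],[0,0,0.023,0,0,0,255],[0,0,0.0237,0,0,0,255],[0,0,0.0237,0,0,0,255]]]'

```text
time: 15.8
ee_pos: [0.3924, 0.3181, 0.0976]
tcp_rot: [-0.0, 0.988, 0.156, 0.0]
force: [0.5, -0.7, -1.8]
grip_width: 0.271
```

>>> arm_command --rows '[[[0,0,0.0006,0,0,0,255],[0,0,0.0012,0,0,0,255],[0,0,0.0012,0,0,0,255]]]'

```text
time: 16.05
ee_pos: [0.3925, 0.3181, 0.0966]
tcp_rot: [-0.0, 0.988, 0.156, 0.001]
force: [0.4, -1.2, -0.6]
grip_width: 0.27
```

>>> arm_command --rows '[[[0,0,0,0,0,0,130],[0,0,0,0,0,0,130],[0,0,0,0,0,0,130],[0,0,0,0,0,0,130],[0,0,-0.01,0,0,0,130],[0,0,-0.03,0,0,0,130],[0,0,-0.06,0,0,0,130],[0,0,-0.09,0,0,0,130],[0,0,-0.12,0,0,0,130],[0,0,-0.15,0,0,0,130],[0,0,-0.15,0,0,0,130]]]'

```text
time: 16.97
ee_pos: [0.3937, 0.3188, 0.253]
tcp_rot: [-0.002, 0.988, 0.156, 0.005]
force: [0.4, 0.4, 0.5]
grip_width: 0.49
```

Run:
```python
from h import *
from station import env
c=env.capture("side");np.save("s11.npy",c,allow_pickle=True);crop(c,230,125,330,265,4,"pics/s11.png")
c=env.capture("top");cv2.imwrite("pics/t11.png",c["frame"]);print(env.read_state()["time"])
```

```text
17.0667
```

View pics/s11.png

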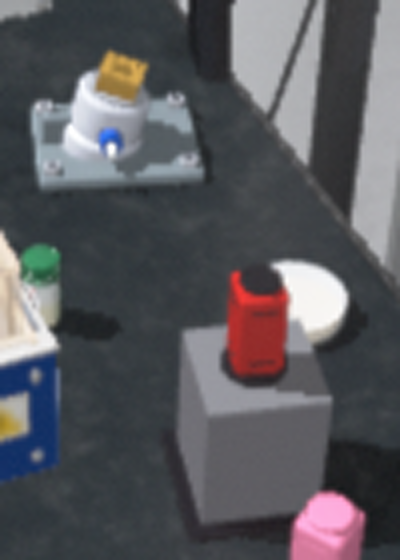

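View pics/t11.png

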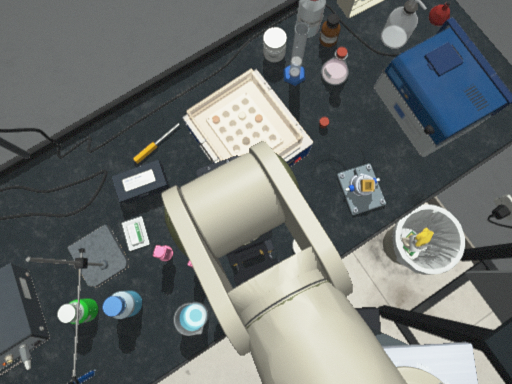

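Run:
```python
from h import *
c=load("t9.npy");c["frame"]=np.clip((c["frame"].astype(float)-20)*1.4,0,255).astype(np.uint8)
crop(c,355,172,383,196,25,"pics/t9b.png")
c=load("s11.npy");c["frame"]=np.clip((c["frame"].astype(float)-20)*1.4,0,255).astype(np.uint8)
crop(c,248,133,272,153,25,"pics/s11b.png")
```

```text
(no output)
```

View pics/t9b.png

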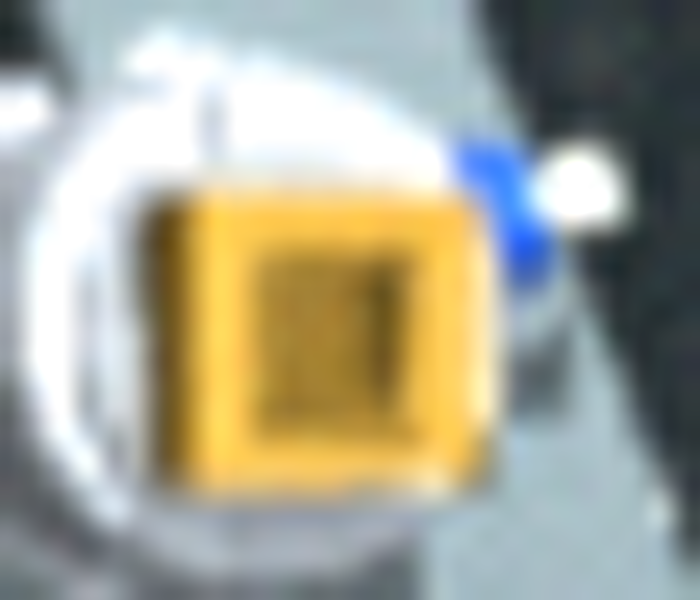

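View pics/s11b.png

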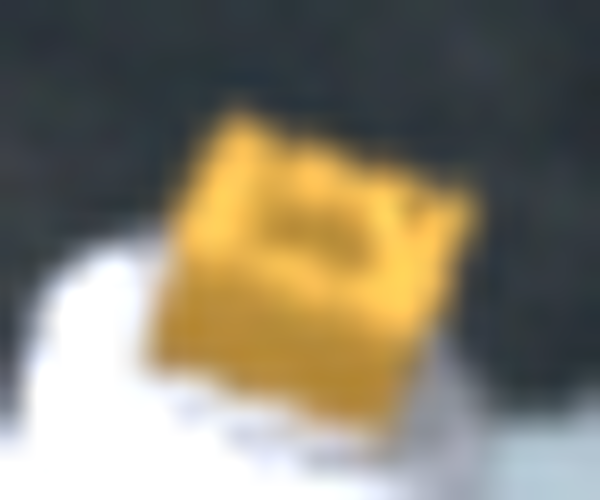

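Run:
```python
import m3;from m3 import *
m3.TI=.26;az=3.397
def fit(S_,T_):
    best=None
    for off in range(4):
        m3.S={((i+off)%4,0):px((248,133),25,p) for i,p in enumerate(S_)}
        for k in range(4):
            m3.T={((i+k)%4,0):px((355,172),25,p) for i,p in enumerate(T_)}
            for g in np.arange(0,1.6,.5):
                q=least_squares(lambda p:res(np.r_[p[:3],az,p[3:]],1),[.498,.046,.069,g,0,0,0,0])
                if best is None or q.cost<best.cost: best=q
    return best.cost,best.x[:4],best.x[3]%(np.pi/2)
a=fit([(280,68),(508,188),(382,287),(155,183)],[(527,230),(437,520),(178,438),(255,155)])
b=fit([(235,105),(478,195),(405,330),(170,240)],[(483,200),(485,490),(192,492),(192,190)])
print(a);print(b);print("turn",(a[2]-b[2])%(np.pi/2),"dz along axis",(np.array(b[1][:3])-a[1][:3])@[-.2487,-.0649,.9664])
```

```text
(np.float64(2.9783442131336484), array([ 0.4981076 ,  0.04665714,  0.06967743, -0.32426707]), np.float64(1.2465292609081988))
(np.float64(3.1437270175501304), array([0.49868675, 0.04650802, 0.06539274, 1.50769979]), np.float64(1.5076997856327974))
turn 1.309625802070298 dz along axis -0.004275084247101711
```

Run:
```python
from station import env
print(env.hand_in())
```

```text
the job is handed in; nothing more can be done
None
```

The job is done and handed in. The clamp screw is screwed home and the red driver hangs back in its stand, at about 17 s on the robot's clock.

- **Engaging the bit:** I set the driver square on the leaning screw axis and turned it anticlockwise under a light push. At about 0.35 rad the bit dropped in, and it reached the floor about 10 mm below my estimate of the screw top (the recess is 11 mm deep).
- **Screwing in:** I then turned it clockwise with about 4.5 to 9 N along the axis, slightly above the suggested 5 N at times. I stopped when the torque climbed to about 0.27 N m with no further inward travel, then released the wind-up and lifted straight off.
- **Screw position check:** the before and after images put the turn at about 1.31 rad, against a stop at 1.286. The inward travel measures 4.3 mm in the images and 4.5 mm from the arm, against 4.5 mm expected, so everything agrees to within measuring error.
- **Driver and bystanders check:** the last side picture shows the driver upright in the stand with its guard on the block, and the gripper clear. In the last pictures the dish, vial and stopper look undisturbed. The arm hid the crucible in the final top view, but the previous top pictures showed it in place and nothing went near it.

No check failed.

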